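# Reload the wax mill's fixture

### The job

Reload the wax mill: pull its front guard right down, lift the milled-out wax remnants out of the fixture into the beige offcut tray, and seat every fresh wax blank from the cork mat flat and fully home in a pocket of its own shape. With everything loaded, push the guard back up until it is fully closed, and leave the other things on the bench where they are.

Things in the scene. Friction and masses are not known exactly. Their poses are not given: they have to be found in the camera images.
- guard (a joint): swing of the mill's front guard, a clear panel 312 mm wide, 100 mm high, framed in aluminium, hinged along its bottom edge. 0 = upright, closed; grows as the top comes down towards the robot; 1.5 rad = fully down (nearly level, its stop). Stiff hinge: it stays at any angle; moving it takes up to 4 N at the bar. May start up to 0.35 rad ajar.
- guard_bar (a point): middle of the guard's grab bar: round steel, 10 mm thick, 110 mm long, parallel to the hinge and 145 mm from it, on two posts in the plane of the panel with a free gap of 40 mm between bar and panel. Turns with the guard: z points from hinge to bar, y along the bar. The bar can turn between the fingers while held.
- guard_hinge (a point): middle of the guard's hinge line, 48 mm above the bench; y along the hinge, -x out of the mill's front. Does not move with the guard.
- mill: desktop wax mill, fixed, 280 mm deep (x), 345 mm wide (y); origin under its middle, front to its -x. Bed 45 mm above the bench. Clear screens stand left and right at y = +-165 mm from the front to x = 72 mm, tops 149 mm up; open above. A bridge 280 mm high stands over the rear half; the spindle, parked at its left end, begins at x = 27 mm. With the guard down its bar lies at x = -291 mm, 58 mm up.
- fixture: grey anodised fixture plate bolted to the mill's bed, 80 mm (x) by 204 mm (y), 14 mm thick; origin under its middle. Three pockets in a row along y, 68 mm apart: oblong, square, oblong. Its top is 59 mm above the bench.
- pocket_left (a point): middle of the floor of the fixture's left (+y) oblong pocket, which is 57 x 33 mm (x by y) and 8 mm deep, 1.5 mm wider on each side than the block it takes. x, y, z along the fixture's axes, z up. A seated block's origin is 9 mm above this point and 10 mm of the block stands out of the plate.
- pocket_right (a point): middle of the floor of the fixture's right (-y) oblong pocket, which is 57 x 33 mm (x by y) and 8 mm deep, 1.5 mm wider on each side than the block it takes. x, y, z along the fixture's axes, z up. A seated block's origin is 9 mm above this point and 10 mm of the block stands out of the plate.
- pocket_middle (a point): middle of the floor of the fixture's middle square pocket, which is 43 x 43 mm (x by y) and 8 mm deep, 1.5 mm wider on each side than the block it takes. x, y, z along the fixture's axes, z up. A seated block's origin is 9 mm above this point and 10 mm of the block stands out of the plate.
- blank_a: oblong fresh wax blank, a plain solid block 54 x 30 x 18 mm, lying flat on the cork mat; may be absent. Dark green carving wax, 18 mm thick. Origin at the block's middle, 9 mm above its underside; z is the thickness, x runs along the 54 mm length, y across the 30 mm width. Either large face may be up, either end forward. Edges broken by about 1 mm. About 30 g.
- blank_b: second oblong fresh wax blank, a plain solid block 54 x 30 x 18 mm, lying flat on the cork mat; may be absent. Dark green carving wax, 18 mm thick. Origin at the block's middle, 9 mm above its underside; z is the thickness, x runs along the 54 mm length, y across the 30 mm width. Either large face may be up, either end forward. Edges broken by about 1 mm. About 30 g.
- blank_sq: square fresh wax blank, a plain solid block 40 x 40 x 18 mm, lying flat on the cork mat; may be absent. Dark green carving wax, 18 mm thick. Origin at the block's middle, 9 mm above its underside; z is the thickness, x and y along its sides. Any way round will do, either face up. Edges broken by about 1 mm. About 30 g.
- spent_left: milled-out wax remnant of the last job, outside 54 x 30 x 18 mm, its upper face cut into an open recess (5 mm rim, 7 mm deep) with a half-carved pendant in it; if present it sits in the left pocket of the fixture; may be absent. Dark green carving wax, 18 mm thick. Origin at the block's middle, 9 mm above its underside; z is the thickness, x and y along the sides. About 22 g.
- spent_right: milled-out wax remnant of the last job, outside 54 x 30 x 18 mm, its upper face cut into an open recess (5 mm rim, 7 mm deep) with a half-carved pendant in it; if present it sits in the right pocket of the fixture; may be absent. Dark green carving wax, 18 mm thick. Origin at the block's middle, 9 mm above its underside; z is the thickness, x and y along the sides. About 22 g.
- spent_mid: milled-out wax remnant of the last job, outside 40 x 40 x 18 mm, its upper face cut into an open recess (5 mm rim, 7 mm deep) with a half-carved ring in it; if present it sits in the middle pocket of the fixture; may be absent. Dark green carving wax, 18 mm thick. Origin at the block's middle, 9 mm above its underside; z is the thickness, x and y along the sides. About 22 g.
- mat: cork mat, fixed, 250 mm (x) x 170 mm (y), 6 mm thick, beside the mill, on its left or right; origin under its middle. The fresh blanks lie on it.
- tray: beige open offcut tray, fixed, 170 mm (x) x 130 mm (y) x 35 mm high, walls 4 mm, empty, on the other side of the mill from the mat; origin under its middle.
- tray_in (a point): middle of the offcut tray's inner floor; axes along the tray's sides.
- band: bystander, leave alone: finished brass ring band, 23 mm across, 7 mm high, lying on the cork mat; origin under its middle
- loupe: bystander, leave alone: black eye loupe, 30 mm across, 20 mm high, on the cork mat; origin under its middle
- glue: bystander, leave alone: small white glue bottle with a red pointed nozzle, 26 mm across, 92 mm high; origin under its middle
- wheel: bystander, leave alone: brown polishing wheel, disc 36 mm across, 6 mm thick; origin under its middle
- brush: bystander, leave alone: bench brush lying down, 170 mm long
- dish: bystander, leave alone: white ceramic stone dish, 72 mm across, 16 mm high; origin under its middle
Not all that is in view belongs to the job. What is shaped like the spent_left but blue or pink is not meant.

How it is judged:
By the outcome, as a careful person would: the job done as asked, in the order asked, and still so for the second after the job is handed in, with the robot touching nothing.
Of blank_a, blank_b, blank_sq only 2 to 3 are there at a start; the rules pass over those that are not, and their reading is None.
Of spent_left, spent_right, spent_mid only 2 to 3 are there at a start; the rules pass over those that are not, and their reading is None.
At some moment in a run one of blank_a, blank_b, blank_sq may be knocked a few centimetres aside while the robot is not near it.
Once in a run the grip may slacken for a moment while it holds something.
It also fails if it takes over 210 s, if anything falls off the work surface, if the arm or the gripper's body presses on something with over 40 N, if the wrist force passes 120 N, or if a joint passes its speed limit or range.

### The arm

A 6-joint arm with a two-finger parallel gripper is mounted at the origin on the work surface. World frame = base frame: x ahead of the robot, y to its left, z up, the work surface at z = 0. Lengths are in m, angles in rad, forces in N, time in s.
With the tool pointing down it reaches from about 0.425 to 0.95 m from the base axis. Payload 3.5 kg.
Tool frame: the origin (TCP) lies on the centre line of the jaws, within the pads' length; the fingertips stand 19 mm ahead of it and the grasp point (between the pads) is the TCP; z points along the fingers, y is the line along which they close (so a half turn about z gives the same grasp; the last joint's range is limited). The gripper opens to 85 mm and grips with 20 to 120 N. Pads are 22 mm wide; open, the fingers measure 114 mm over their backs; the gripper's body (76 mm by 85 mm) begins 54 mm behind the grasp point. The pads swing forward as they close: fully open they stand 13 mm farther back than shut.
Start: joints at [1.195, 0.286, 1.577, -0, 1.279, -0.15], TCP at [0.151, 0.658, 0.226] pointing down, gripper open.
Joint ranges: [-2.77, 2.77], [-0.9, 2.22], [0.21, 2.48], [-1.53, 4.67], [0.24, 2.81], [-2.84, 2.84]. Speed limits (rad/s): [2.79, 2.79, 3.14, 3.14, 3.14, 3.14].

### API

Orientations are given as a unit quaternion [x, y, z, w].
In Python, from plant import ctrl, imaging gives the robot as it stands. The module is installed in compiled form; this text tells all that it offers.
- The arm moves only by the shell command python3 -m handwheel 'ROWS' [OPENING] [FORCE]. ROWS is JSON, one flat list of numbers, 6 for each row, row after row: the shift along the world's x, y, z in units of 150 mm (1.0 is 150 mm), then the turn, a rotation vector about the world's x, y, z in units of 90 degrees (1.0 is 90 degrees). In form: [tx, ty, tz, rx, ry, rz, tx, ty, tz, rx, ry, rz, ...]. A call has 1 to 5 rows; each row shifts and turns the commanded pose from where the row before left it; what a row does not reach is not made up. A row lasts 1/12 s, in which the tool goes at most 41.7 mm and 7.16 degrees, less where a joint would pass 70% of its speed; a pose out of reach is approached as far as the arm can. A call with a number of a shift or a turn outside -1 to 1 is refused whole. A call with a gripper value outside its range is refused whole. OPENING is the opening, from 0 (shut) to 1 (fully open), set as the call begins (- or left out, the last holds). The fingers move at their own pace and stop on an object; FORCE is the grip in N (left out, the last holds). Time passes only in rows, so rows that do not move let the fingers close. It gives the time, the measured TCP pose, the force, the opening and the grip force at its end, in the units of the state.
- ctrl.get_state(): the state, without advancing time (a new reading comes with each control period).
- imaging.read_camera(name): name is "side" or "top" or "wrist"; returns (picture, depth): 480x640x3 uint8, blue, green, red; 480x640 float32, m along the optical axis (not along the pixel's ray), 0 where there is no reading.
- imaging.get_calibration(name): a dict with "fovy" (degrees; the focal length in pixels is half the picture's height over the tangent of half this angle, whatever the lens; pixels are square), "cx", "cy" (the principal point, pixels), "R" (3x3) and "t" (3): a world point X has camera coordinates R X + t. Camera axes: x right, y down, z forward; pixel columns grow to the right and rows downward; lengths in m; the calibration is good to about 2 mm. A picture is of the moment at which its call begins: read the wrist's pose just before it. get_calibration takes no time and is no camera call; for the wrist camera it gives the pose at the moment of the call.
- ctrl.sign_off(): hands the job in; it is judged then, once.
The state is a dict: "time": time; "qpos": joint angles; "dq": joint speeds; "joint_efforts": joint torques, N m; "eef_pos": TCP position; "tcp_rot": TCP orientation; "contact_force": force on the tool from outside, world axes, zero at the start; "wrist_torque": the same for the moment, N m; "opening": opening from 0.0 (shut) to 1.0 (fully open); "finger_force": force on a finger pad.
Only numpy, scipy, OpenCV 4.12 (cv2) and the standard library are available. Lean on these libraries where they do the work, as an engineer would, in place of code of your own. Each camera call takes 0.05 s, during which the arm holds its last target. There are 200 camera calls.

## Working session

There is one attempt and no reset: what is moved stays moved. The work goes in short steps, Python scripts to look and compute and a shell command to move; the robot and the scene stay as the last step left them, time stands still between calls to the robot, and variables do not carry over. Pictures are saved under pics/ and viewed, at most 14 in all, crops included, and the job is handed in when it is done.

```bash
mkdir -p pics; cat > h.py <<'E'
import numpy as np, cv2
from plant import ctrl, imaging
def grab(n):
    c=imaging.get_calibration(n); p,d=imaging.read_camera(n); return p,d,c
def pts(d,c):
    f=240/np.tan(np.radians(c['fovy'])/2)
    v,u=np.mgrid[0:480,0:640]
    P=np.stack([(u-c['cx'])/f*d,(v-c['cy'])/f*d,d],-1)
    return (P-np.array(c['t']))@np.array(c['R'])
def ray(u,v,c,z):
    f=240/np.tan(np.radians(c['fovy'])/2); R=np.array(c['R']); o=-R.T@np.array(c['t'])
    r=R.T@np.array([(u-c['cx'])/f,(v-c['cy'])/f,1]); return o+r*(z-o[2])/r[2]
E
python3 - <<'E'
from h import *
for n in ('top','side'):
    p,d,c=grab(n); cv2.imwrite(f'pics/{n}0.png',p); np.savez(f'{n}0.npz',p=p,d=d,**{k:np.array(v) for k,v in c.items()})
    print(n,c)
print(ctrl.get_state())
E
```

```text
top {'fovy': 42.20600717212178, 'cx': 333.1644186174206, 'cy': 231.22178149919074, 'R': array([[-0.00185449, -0.99998011, -0.00602896],
       [-0.98037718,  0.00300651, -0.19710794],
       [ 0.19712214,  0.00554512, -0.98036326]]), 't': array([0.03986707, 0.55649356, 1.25639448])}
side {'fovy': 50.985784415200634, 'cx': 320.86552129055514, 'cy': 244.7732514057245, 'R': array([[-0.885964  , -0.4637517 , -0.00146682],
       [-0.37199578,  0.71255257, -0.59488484],
       [ 0.27692404, -0.5265009 , -0.8038096 ]]), 't': array([0.50780568, 0.24639157, 0.95419426])}
{'time': 0.1, 'qpos': array([ 1.19502486e+00,  2.87105571e-01,  1.57803133e+00, -2.63940860e-05,
        1.27862466e+00, -1.50005464e-01]), 'dq': array([ 0.00107022, -0.00186805, -0.00274316,  0.00160091,  0.00162242,
       -0.00121627]), 'joint_efforts': array([ 7.03649380e-05, -4.07293940e+01, -2.93699473e+01, -1.61571252e-04,
        3.39883991e-03, -8.65957759e-07]), 'eef_pos': array([0.15085501, 0.65729982, 0.22516613]), 'tcp_rot': array([ 1.12639563e-01,  9.93635322e-01, -1.05048166e-03, -2.69619146e-04]), 'contact_force': array([0.06959782, 0.2774006 , 0.60552304]), 'wrist_torque': array([-0.01740609, -0.00126502, -0.01034051]), 'finger_force': 0.0, 'opening': 0.9994849467942793}
```

View pics/top0.png

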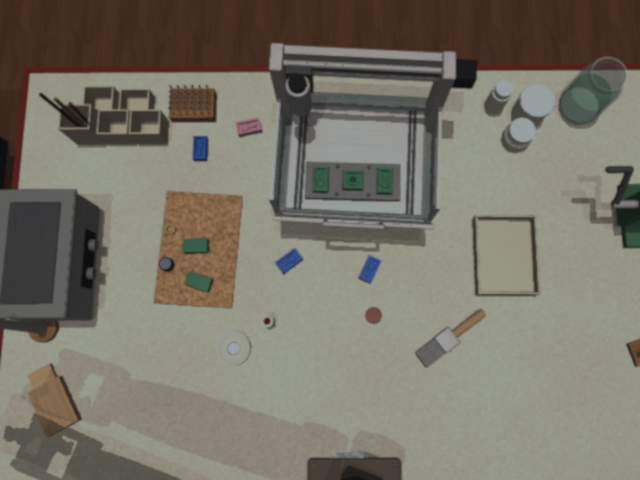

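View pics/side0.png

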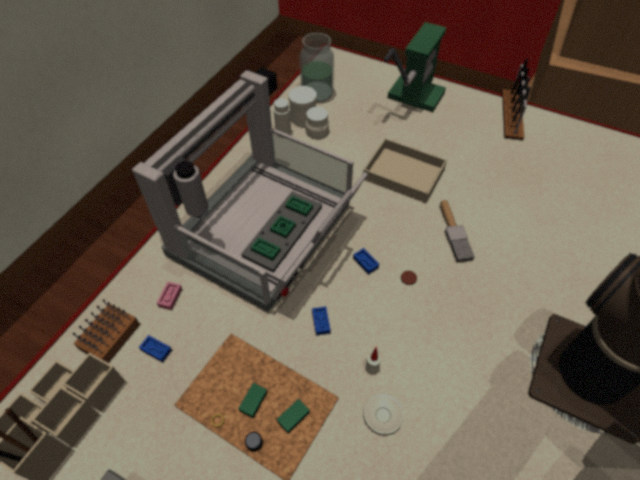

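Top view: green blanks on the mat at (195,246) and (198,282). Remnants are at (321,180), (352,180) and (385,180) in the fixture. The look-alikes are the blue blocks at (201,148), (289,261) and (370,269) and the pink one at (249,127). I choose the dark green ones only. The tray is at (505,255) and the guard's top edge is near (352,222).

```bash
python3 - <<'E'
from h import *
for n in ('top','side'):
    z=np.load(f'{n}0.npz'); c={k:z[k] for k in ('fovy','cx','cy','R','t')}; p=z['p'];d=z['d'];P=pts(d,c)
    hsv=cv2.cvtColor(p,cv2.COLOR_BGR2HSV)
    def comps(lo,hi,amin,name,zp=None):
        m=cv2.inRange(hsv,lo,hi); k,l,s,ce=cv2.connectedComponentsWithStats(m)
        for i in range(1,k):
            if s[i,4]>amin and s[i,4]<12000:
                mm=l==i; q=P[mm&(d>0)]; zz=np.median(q[:,2])
                cs=cv2.findContours(mm.astype(np.uint8),0,1)[0]; 
                w=np.array([ray(a[0][0],a[0][1],c,zp or zz)[:2] for a in max(cs,key=len)],np.float32)*1000
                r=cv2.minAreaRect(w); print(n,name,ce[i].round(),s[i,4],'z',zz.round(4),'rect',np.round(r[0],1),np.round(r[1],1),round(r[2],1))
    comps((60,80,30),(95,255,140),80,'green')
    comps((5,70,80),(20,200,255),1500,'cork',0.006)
    if n=='top':
        comps((15,25,140),(35,90,255),800,'tray')
        # steps
        for u,v in [(280,215),(425,225),(352,222),(330,245),(352,247),(375,245),(352,215),(352,228),(300,223),(400,223),(310,165),(395,165),(310,197),(398,198),(478,255),(505,255),(532,255),(505,219),(505,293)]: print(u,v,P[v,u].round(3))
g=cv2.resize(np.load('top0.npz')['p'][100:310,140:440],None,fx=2.6,fy=2.6,interpolation=cv2.INTER_CUBIC); cv2.imwrite('pics/crop1.png',g)
E
```

```text
top green [321. 179.] 333 z 0.0657 rect [668.2  65.2] [53.1 27.7] 0.0
top green [384. 180.] 323 z 0.0655 rect [663.4 -71. ] [27.7 53. ] 89.1
top green [352. 180.] 321 z 0.0664 rect [665.5  -2.9] [36.2 39.7] 89.7
top green [632. 191.] 178 z 0.0212 rect [ 650.2 -613. ] [37.6 29.4] 89.8
top green [630. 227.] 589 z 0.0221 rect [ 569.8 -601.5] [47.5 81.9] 89.0
top green [196. 245.] 295 z 0.0232 rect [533.  335.5] [27.1 49.7] 2.7
top green [198. 281.] 288 z 0.023 rect [455.  326.6] [51.4 25.4] 71.7
top cork [199. 248.] 7683 z 0.005 rect [529.9 333. ] [169.  248.3] 86.2
top cork [ 50. 400.] 2059 z 0.0202 rect [211.8 631.3] [135.1  71.9] 28.3
top tray [504. 256.] 3705 z 0.0037 rect [ 510.5 -332.6] [115.3 156.7] 89.4
top tray [168. 455.] 3999 z -0.0008 rect [ 97.7 343.4] [491.6  89.4] 75.9
280 215 [0.583 0.147 0.096]
425 225 [ 0.551 -0.143  0.141]
352 222 [0.558 0.001 0.14 ]
330 245 [0.536 0.046 0.003]
352 247 [ 0.532 -0.002  0.   ]
375 245 [ 0.537 -0.053 -0.003]
352 215 [ 0.596 -0.002  0.037]
352 228 [ 0.575 -0.003 -0.002]
300 223 [0.585 0.112 0.007]
400 223 [ 0.556 -0.094  0.138]
310 165 [0
[... 448 characters left out ...]
8 rect [ 575.2 -631.4] [ 94.  123.8] 0.2
side green [299. 205.] 288 z 0.0675 rect [663.8 -66.4] [35.4 56.3] 87.3
side green [282. 226.] 310 z 0.0676 rect [665.5   1.2] [43.9 42.5] 88.2
side green [265. 248.] 345 z 0.0672 rect [668.   68.9] [34.2 56.3] 88.3
side green [253. 400.] 450 z 0.0246 rect [532.3 341.7] [28.3 51.9] 2.1
side green [293. 415.] 468 z 0.0247 rect [454.7 332.7] [50.2 27.7] 73.0
side cork [582.  52.] 1557 z -0.0836 rect [  184.7 -1185.8] [259.1 429.6] 5.6
side cork [406. 170.] 1767 z 0.005 rect [ 511.7 -344.9] [115.5 166.2] 89.5
side cork [ 76. 377.] 3098 z 0.032 rect [863.8 464.8] [326.2 117.1] 88.8
side cork [256. 404.] 11351 z 0.0068 rect [530.3 335.9] [171.5 251.8] 86.2
```

View pics/crop1.png

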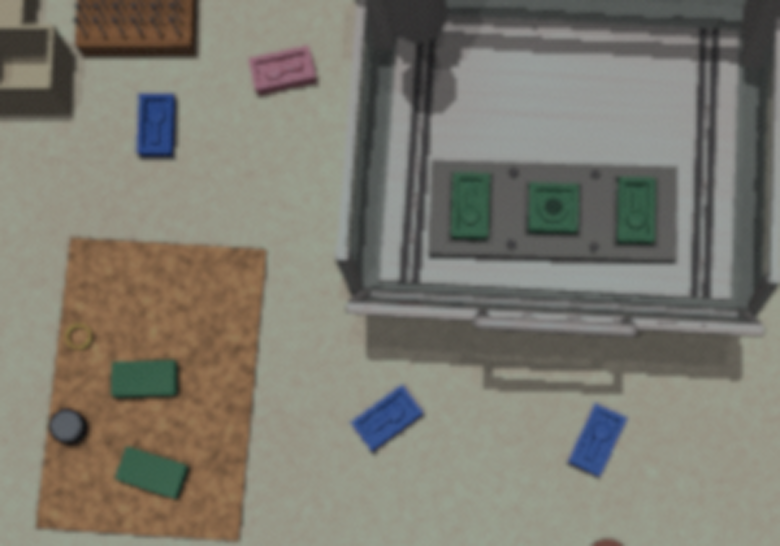

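The crop confirms two oblong blanks on the mat, at crop (145,378) and (152,472). There are three remnants in the fixture (pendant, ring, pendant), and no square blank. Next I measure the guard bar.

```bash
python3 - <<'E'
from h import *
z=np.load('top0.npz'); c={k:z[k] for k in ('fovy','cx','cy','R','t')}; P=pts(z['d'],c)
for u in (300,335,352,370,410):
    print(u,[(v,*(P[v,u]*1000).round().astype(int)) for v in range(212,232,1)])
z=np.load('side0.npz'); c={k:z[k] for k in ('fovy','cx','cy','R','t')}; P=pts(z['d'],c)
m=(P[...,2]>.12)&(P[...,2]<.25)&(P[...,0]>.45)&(P[...,0]<.62)&(abs(P[...,1])<.2)
q=P[m];print(len(q)); o=np.argsort(q[:,1]); print((q[o][::max(1,len(q)//40)]*1000).round().astype(int).tolist())
v,u=np.where(m); print(u.min(),u.max(),v.min(),v.max())
g=z['p'][150:330,220:400]; cv2.imwrite('pics/crop2.png',cv2.resize(g,None,fx=3.3,fy=3.3,interpolation=cv2.INTER_CUBIC))
E
```

```text
300 [(212, np.int64(602), np.int64(110), np.int64(39)), (213, np.int64(597), np.int64(109), np.int64(52)), (214, np.int64(593), np.int64(109), np.int64(58)), (215, np.int64(587), np.int64(107), np.int64(77)), (216, np.int64(581), np.int64(106), np.int64(95)), (217, np.int64(575), np.int64(105), np.int64(113)), (218, np.int64(565), np.int64(103), np.int64(145)), (219, np.int64(563), np.int64(103), np.int64(145)), (220, np.int64(561), np.int64(103), np.int64(145)), (221, np.int64(560), np.int64(103), np.int64(142)), (222, np.int64(589), np.int64(112), np.int64(-2)), (223, np.int64(585), np.int64(112), np.int64(7)), (224, np.int64(584), np.int64(112), np.int64(-1)), (225, np.int64(583), np.int64(112), np.int64(-3)), (226, np.int64(580), np.int64(112), np.int64(-1)), (227, np.int64(578), np.int64(112), np.int64(-3)), (228, np.int64(575), np.int64(112), np.int64(0)), (229, np.int64(573), np.int64(112), np.int64(-1)), (230, np.int64(571), np.int64(112), np.int64(-3)), (231, np.int64(568), np.int64(112), np.int64(0))]
335 [(212, np.int64(602), np.int64(35), np.int64(38)), (213, np.int64(600
[... 4058 characters left out ...]
68, 133], [584, -166, 144], [615, -165, 139], [611, -164, 126], [608, -163, 126], [601, -162, 151], [588, -160, 144], [547, -148, 141], [547, -132, 144], [550, -114, 144], [553, -100, 146], [539, -53, 190], [538, -46, 191], [537, -36, 185], [541, -26, 193], [537, -15, 184], [546, -6, 189], [539, 3, 188], [555, 12, 140], [544, 22, 188], [542, 31, 190], [545, 41, 190], [544, 51, 190], [559, 58, 162], [556, 60, 153], [558, 61, 147], [559, 63, 142], [559, 75, 144], [564, 85, 144], [564, 98, 144], [561, 107, 140], [562, 120, 143], [563, 130, 139], [563, 141, 137], [569, 151, 144], [614, 158, 149], [613, 160, 148], [603, 163, 146], [609, 165, 151], [613, 167, 121], [613, 169, 120]]
256 366 156 285
```

View pics/crop2.png

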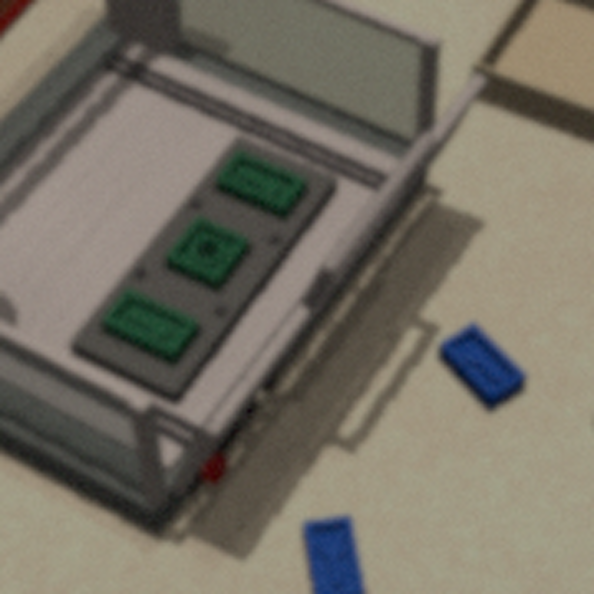

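Side crop: the guard is ajar, its bar at the top, with the bar's shadow on the bench at about crop (390,390). By depth the bar's middle is at about (0.541, 0.001, 0.185), so the guard angle is about 0.33 rad and the mill's yaw about -2°. I move above the bar.

```bash
H="python3 -m handwheel"
$H '[0.13,-0.219,0.015,0,0,-0.0733,0.13,-0.219,0.015,0,0,-0.0733,0.13,-0.219,0.015,0,0,-0.0733,0.13,-0.219,0.015,0,0,-0.0733,0.13,-0.219,0.015,0,0,-0.0733]' 0.5 20
$H '[0.13,-0.219,0.015,0,0,-0.0733,0.13,-0.219,0.015,0,0,-0.0733,0.13,-0.219,0.015,0,0,-0.0733,0.13,-0.219,0.015,0,0,-0.0733,0.13,-0.219,0.015,0,0,-0.0733]'
$H '[0.13,-0.219,0.015,0,0,-0.0733,0.13,-0.219,0.015,0,0,-0.0733,0.13,-0.219,0.015,0,0,0,0.13,-0.219,0.015,0,0,0,0.13,-0.219,0.015,0,0,0]'
$H '[0.13,-0.219,0.015,0,0,0,0.13,-0.219,0.015,0,0,0,0.13,-0.219,0.015,0,0,0,0.13,-0.219,0.015,0,0,0,0.13,-0.219,0.015,0,0,0]'
$H '[0,0,0,0,0,0,0,0,0,0,0,0]'
python3 - <<'E'
from h import *
from scipy.spatial.transform import Rotation as Ro
s=ctrl.get_state(); print(s['time'],s['qpos'].round(3),s['eef_pos'].round(4),Ro.from_quat(s['tcp_rot']).as_matrix().round(3).tolist())
p,d,c=grab('wrist'); cv2.imwrite('pics/w1.png',p); P=pts(d,c)
m=(P[...,2]>.165)&(P[...,2]<.21)&(P[...,0]>.5)&(P[...,0]<.6)&(abs(P[...,1])<.1)
q=P[m]; print(len(q)); 
if len(q): print(np.percentile(q,[2,50,98],axis=0).round(4))
E
```

```text
time: 0.52
eef_pos: [0.2488, 0.4918, 0.237]
tcp_rot: [0.392, 0.92, -0.001, -0.0]
contact_force: [0.7, -0.0, -0.2]
opening: 0.498
finger_force: 0.0
time: 0.93
eef_pos: [0.3463, 0.3276, 0.2486]
tcp_rot: [0.637, 0.77, -0.0, -0.0]
contact_force: [0.9, -0.2, 0.5]
opening: 0.498
finger_force: 0.0
time: 1.35
eef_pos: [0.4438, 0.1633, 0.26]
tcp_rot: [0.72, 0.694, -0.0, -0.0]
contact_force: [0.5, 0.6, 0.1]
opening: 0.499
finger_force: 0.0
time: 1.77
eef_pos: [0.5414, -0.001, 0.2711]
tcp_rot: [0.72, 0.694, -0.0, -0.0]
contact_force: [0.9, -0.0, -0.1]
opening: 0.495
finger_force: 0.0
time: 1.93
eef_pos: [0.5414, -0.0008, 0.2707]
tcp_rot: [0.721, 0.693, -0.0, -0.001]
contact_force: [0.3, -0.2, -0.5]
opening: 0.494
finger_force: 0.0
1.9333 [-0.189 -0.041  1.856  0.     1.329 -0.149] [ 0.5414 -0.0008  0.2707] [[0.04, 0.999, -0.002], [0.999, -0.04, 0.0], [0.0, -0.002, -1.0]]
2397
[[ 0.5361 -0.053   0.1694]
 [ 0.5431  0.0094  0.1882]
 [ 0.5536  0.06    0.1902]]
```

View pics/w1.png

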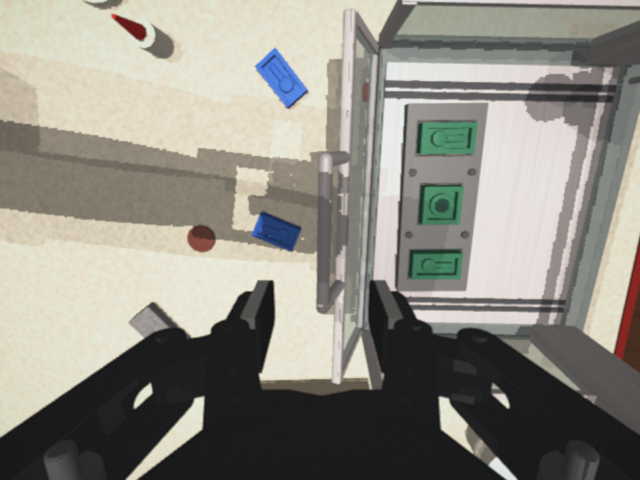

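Wrist view: the bar runs from (325,155) to (325,310), at x≈0.541 and y from -0.053 to 0.06. The jaws straddle it. I descend and grip.

```bash
H="python3 -m handwheel"
$H '[0,0,-0.19,0,0,0,0,0,-0.19,0,0,0,0,0,-0.19,0,0,0,0,0,0,0,0,0]'
$H '[0,0,0,0,0,0,0,0,0,0,0,0,0,0,0,0,0,0,0,0,0,0,0,0,0,0,0,0,0,0]' 0 40
$H '[0,0,0,0,0,0,0,0,0,0,0,0]'
```

```text
time: 2.32
eef_pos: [0.5361, 0.0031, 0.179]
tcp_rot: [0.719, 0.695, -0.004, -0.005]
contact_force: [-1.0, 0.6, -1.4]
opening: 0.495
finger_force: 0.0
time: 2.73
eef_pos: [0.542, 0.0008, 0.1878]
tcp_rot: [0.72, 0.694, 0.001, 0.001]
contact_force: [0.1, 0.8, -0.2]
opening: -0.003
finger_force: 0.0
time: 2.9
eef_pos: [0.5414, 0.0008, 0.1866]
tcp_rot: [0.72, 0.694, 0.0, 0.0]
contact_force: [-0.0, 0.0, -0.3]
opening: 0.003
finger_force: 0.0
```

```bash
python3 - <<'E'
from h import *
p,d,c=grab('wrist'); cv2.imwrite('pics/w2.png',p)
p,d,c=grab('top'); P=pts(d,c); 
m=(P[...,2]>.12)&(P[...,2]<.21)&(P[...,0]>.4)&(P[...,0]<.6)&(abs(P[...,1]-.04)<.02); print((P[m][::4]*1000).round().astype(int).tolist())
E
```

```text
[]
```

View pics/w2.png

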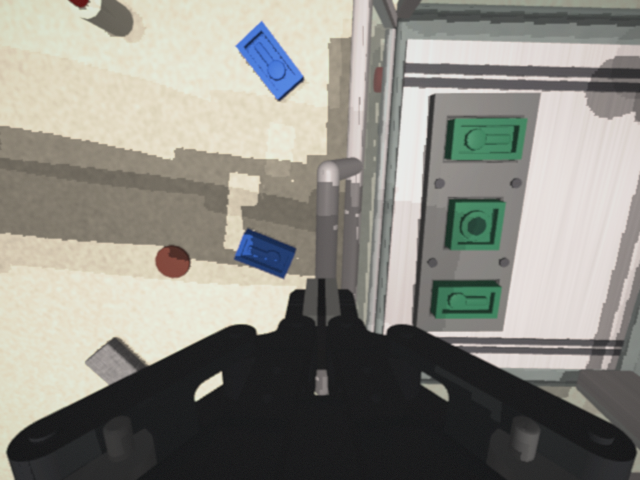

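The pads, near (322,290), look nearly shut over the bar at column 327. I check the bar's height now.

```bash
python3 - <<'E'
from h import *
p,d,c=grab('wrist'); P=pts(d,c)
for v in (200,240,270): print(v,[tuple((P[v,u]*1000).round().astype(int).tolist()) for u in (318,324,328,334)])
print([ (u,v,(P[v,u]*1000).round().tolist()) for u,v in ((315,295),(322,295),(330,295),(300,310),(345,310))])
s=ctrl.get_state(); print(s['eef_pos'],s['opening'],s['finger_force'])
cv2.imwrite('pics/w3.png',cv2.resize(p[230:400,240:420],None,fx=3.3,fy=3.3,interpolation=cv2.INTER_CUBIC))
E
```

```text
200 [(540, 45, 186), (543, 46, 189), (545, 46, 189), (547, 45, 189)]
240 [(540, 28, 188), (542, 27, 188), (544, 28, 189), (547, 28, 189)]
270 [(539, 13, 187), (542, 13, 189), (544, 14, 189), (547, 13, 188)]
[(315, 295, [538.0, 11.0, 210.0]), (322, 295, [541.0, 12.0, 211.0]), (330, 295, [544.0, 12.0, 212.0]), (300, 310, [532.0, 8.0, 216.0]), (345, 310, [550.0, 8.0, 217.0])]
[0.54111046 0.00078712 0.18599906] -0.002368066551277611 0.0
```

View pics/w3.png

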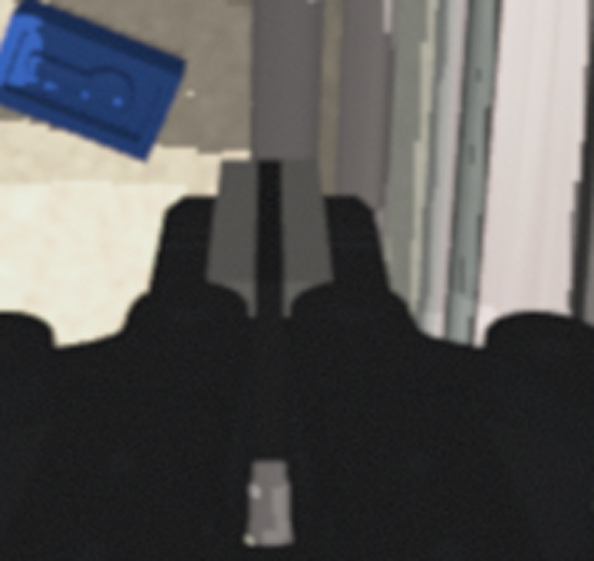

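The pads stand at bar height, but the reading says they are shut. A small pull along the arc will show whether the bar is held.

```bash
H="python3 -m handwheel"
$H '[-0.06,0.002,-0.022,0,0,0,-0.06,0.002,-0.025,0,0,0,0,0,0,0,0,0,0,0,0,0,0,0]'
python3 - <<'E'
from h import *
p,d,c=grab('wrist'); P=pts(d,c)
m=(P[...,2]>.16)&(P[...,2]<.192)&(P[...,0]>.49)&(P[...,0]<.6)&(P[...,1]>.015)&(P[...,1]<.05)
print(np.percentile(P[m],[2,50,98],axis=0).round(4))
E
```

```text
time: 3.38
eef_pos: [0.522, 0.0016, 0.1784]
tcp_rot: [0.72, 0.694, -0.0, -0.0]
contact_force: [0.4, 0.9, -0.1]
opening: 0.001
finger_force: 0.0
[[0.5221 0.0158 0.178 ]
 [0.5271 0.0334 0.1815]
 [0.5322 0.0493 0.1832]]
```

The bar follows: its x went from 0.543 to 0.527 and its top from 0.189 to 0.182. I carry on along the arc.

```bash
H="python3 -m handwheel"
$H '[-0.086,0.003,-0.050,0,0,0,-0.080,0.003,-0.058,0,0,0,-0.074,0.003,-0.066,0,0,0,-0.067,0.002,-0.074,0,0,0,-0.059,0.002,-0.080,0,0,0]'
$H '[-0.050,0.002,-0.086,0,0,0,-0.041,0.001,-0.090,0,0,0,-0.032,0.001,-0.094,0,0,0,-0.022,0.001,-0.096,0,0,0,-0.012,0,-0.099,0,0,0]'
$H '[0,0,-0.02,0,0,0,0,0,-0.01,0,0,0,0,0,0,0,0,0]'
python3 - <<'E'
from h import *
p,d,c=grab('wrist'); cv2.imwrite('pics/w4.png',p);P=pts(d,c)
m=(P[...,2]>.04)&(P[...,2]<.14)&(P[...,0]>.41)&(P[...,0]<.5)&(P[...,1]>.02)&(P[...,1]<.045)
print(np.percentile(P[m],[2,50,98],axis=0).round(4))
E
```

```text
time: 3.85
eef_pos: [0.4666, 0.0039, 0.1302]
tcp_rot: [0.72, 0.694, -0.001, -0.001]
contact_force: [-3.5, 0.4, 4.1]
opening: -0.0
finger_force: 2.0
time: 4.27
eef_pos: [0.4439, 0.0043, 0.0592]
tcp_rot: [0.72, 0.694, -0.0, -0.0]
contact_force: [-1.5, -0.1, 1.4]
opening: 0.001
finger_force: 0.6
time: 4.52
eef_pos: [0.4441, 0.0043, 0.0578]
tcp_rot: [0.72, 0.694, -0.002, -0.002]
contact_force: [-10.1, 1.5, 20.8]
opening: -0.003
finger_force: 10.7
[[0.4286 0.0202 0.0543]
 [0.4498 0.0216 0.129 ]
 [0.4989 0.0438 0.1396]]
```

```bash
H="python3 -m handwheel"
$H '[0,0,0,0,0,0,0,0,0,0,0,0,0,0,0,0,0,0]' 0.4 30
$H '[0,0,0.2,0,0,0,0,0,0.2,0,0,0,0,0,0.23,0,0,0,0,0,0.23,0,0,0,0,0,0.23,0,0,0]'
$H '[0.12,0,0,0,0,0.077,0.12,0,0,0,0,0.077,0.12,0,0,0,0,0.077,0.12,0,0,0,0,0.077,0.12,0,0,0,0,0.077]' 0.6
$H '[0.12,0,0,0,0,0.077,0.12,0,0,0,0,0.077,0.12,0,0,0,0,0.077,0.12,0,0,0,0,0.077,0.12,0,0,0,0,0.077]'
$H '[0.12,0,0,0,0,0.077,0.08,0,0,0,0,0.077,0,0,0,0,0,0.077,0,0,0,0,0,0,0,0,0,0,0,0]'
cat > m.py <<'E'
from h import *
from scipy.spatial.transform import Rotation as Ro
def greens(p,d,c,zt,lo=(60,80,25),hi=(95,255,170),amin=300):
    m=cv2.inRange(cv2.cvtColor(p,cv2.COLOR_BGR2HSV),lo,hi); P=pts(d,c)
    m=cv2.morphologyEx(m,cv2.MORPH_CLOSE,np.ones((5,5)))
    for cn in cv2.findContours(m,0,1)[0]:
        if cv2.contourArea(cn)<amin: continue
        w=np.array([ray(a[0][0],a[0][1],c,zt)[:2] for a in cn],np.float32)*1000
        r=cv2.minAreaRect(w); x,y,ww,hh=cv2.boundingRect(cn); q=P[y:y+hh,x:x+ww,2]
        print('px',x+ww//2,y+hh//2,'rect',np.round(r[0],1),np.round(r[1],1),round(r[2],1),'z90',np.percentile(q,90).round(4))
def st():
    s=ctrl.get_state(); R=Ro.from_quat(s['tcp_rot']).as_matrix()
    print('t',round(s['time'],2),'q',s['qpos'].round(2),'p',s['eef_pos'].round(4),'yaw_y',np.degrees(np.arctan2(R[1,1],R[0,1])).round(2),'tilt',R[:2,2].round(4),'op',round(s['opening'],3),'ff',round(s['finger_force'],1))
E
python3 - <<'E'
from m import *
st(); p,d,c=grab('wrist'); cv2.imwrite('pics/w5.png',p); greens(p,d,c,.069)
p,d,c=grab('top'); P=pts(d,c); print([(P[v,352]*1000).round().astype(int).tolist() for v in range(215,275,4)])
E
```

```text
time: 4.82
eef_pos: [0.4447, 0.0041, 0.0554]
tcp_rot: [0.72, 0.694, 0.0, 0.0]
contact_force: [-0.2, -0.7, 0.2]
opening: 0.393
finger_force: 0.0
time: 5.23
eef_pos: [0.4441, 0.0043, 0.2198]
tcp_rot: [0.72, 0.694, -0.0, -0.0]
contact_force: [-0.7, 0.4, -1.0]
opening: 0.401
finger_force: 0.0
time: 5.65
eef_pos: [0.5352, 0.0042, 0.2181]
tcp_rot: [0.478, 0.878, -0.0, -0.0]
contact_force: [-0.2, -0.6, -0.0]
opening: 0.603
finger_force: 0.0
time: 6.07
eef_pos: [0.6252, 0.0042, 0.2177]
tcp_rot: [0.195, 0.981, -0.0, -0.001]
contact_force: [0.5, 1.3, -0.3]
opening: 0.594
finger_force: 0.0
time: 6.48
eef_pos: [0.6543, 0.0042, 0.2178]
tcp_rot: [0.019, 1.0, 0.0, -0.001]
contact_force: [0.3, 0.2, -0.6]
opening: 0.596
finger_force: 0.0
t 6.48 q [-0.15  0.25  1.64  0.    1.26 -1.68] p [0.6543 0.0042 0.2178] yaw_y 87.81 tilt [-0.0017  0.0003] op 0.596 ff 0.0
px 317 235 rect [ 6.65e+02 -6.00e-01] [39.6 41.7] 89.5 z90 0.0685
px 243 235 rect [663.2 -66.7] [31.8 54.6] 87.8 z90 0.0685
px 390 234 rect [667.5  66.1] [31.5 54.9] 88.2 z90 0.0687
[[472, 12, 580], [466, 12, 582], [461, 12, 583], [455, 12, 587], [450, 12, 588], [444, 12, 591], [439, 12, 592], [433, 12, 594], [428, 13, 598], [423, 13, 598], [418, 13, 601], [412, 13, 604], [407, 13, 605], [402, 13, 606], [398, 13, 606]]
```

View pics/w5.png

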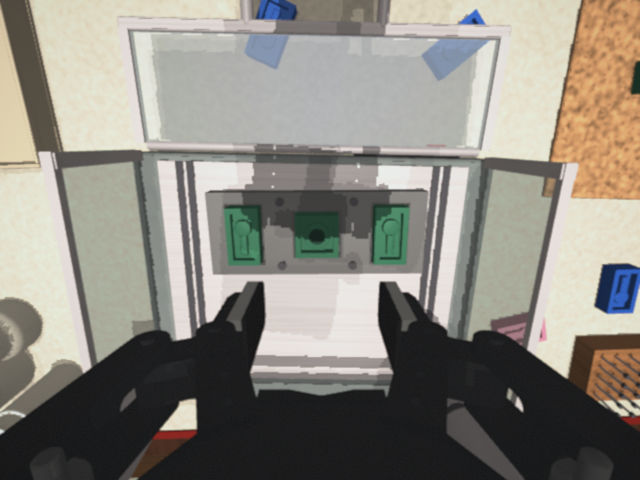

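Wrist view: the guard is fully down, its bar beyond (315,10). The remnants are at (390,234) left, (317,235) middle and (243,235) right. I work out how far the fingertips reach at the present opening.

```bash
H="python3 -m handwheel"
# over middle remnant, opening for 40 mm
$H '[0.072,-0.032,-0.25,0,0,0,0,0,-0.25,0,0,0,0,0,-0.24,0,0,0,0,0,0,0,0,0,0,0,0,0,0,0]' 0.57 40
python3 - <<'E'
from m import *
st(); p,d,c=grab('wrist'); cv2.imwrite('pics/w6.png',p); P=pts(d,c)
for a,b in ((225,275),(370,420)):
    q=P[270:345,a:b]; print([(v,np.nanmin(np.where((d[v,a:b]>0.05)&(d[v,a:b]<.19),P[v,a:b,2],9)).round(3)) for v in range(250,345,6)])
E
```

```text
time: 7.0
eef_pos: [0.6633, -0.0003, 0.1054]
tcp_rot: [0.018, 1.0, 0.0, -0.003]
contact_force: [0.2, 0.0, 0.2]
opening: 0.571
finger_force: 0.0
t 7.0 q [-0.15  0.38  1.69  0.    1.08 -1.69] p [ 6.633e-01 -3.000e-04  1.054e-01] yaw_y 87.92 tilt [-0.006   0.0009] op 0.571 ff 0.0
[(250, np.float64(9.0)), (256, np.float64(9.0)), (262, np.float64(9.0)), (268, np.float64(9.0)), (274, np.float64(9.0)), (280, np.float64(9.0)), (286, np.float64(0.112)), (292, np.float64(0.113)), (298, np.float64(0.115)), (304, np.float64(0.113)), (310, np.float64(0.114)), (316, np.float64(0.114)), (322, np.float64(0.114)), (328, np.float64(0.123)), (334, np.float64(0.124)), (340, np.float64(0.129))]
[(250, np.float64(9.0)), (256, np.float64(9.0)), (262, np.float64(9.0)), (268, np.float64(9.0)), (274, np.float64(9.0)), (280, np.float64(9.0)), (286, np.float64(0.114)), (292, np.float64(0.113)), (298, np.float64(0.114)), (304, np.float64(0.113)), (310, np.float64(0.113)), (316, np.float64(0.114)), (322, np.float64(0.115)), (328, np.float64(0.12)), (334, np.float64(0.124)), (340, np.float64(0.13))]
```

View pics/w6.png

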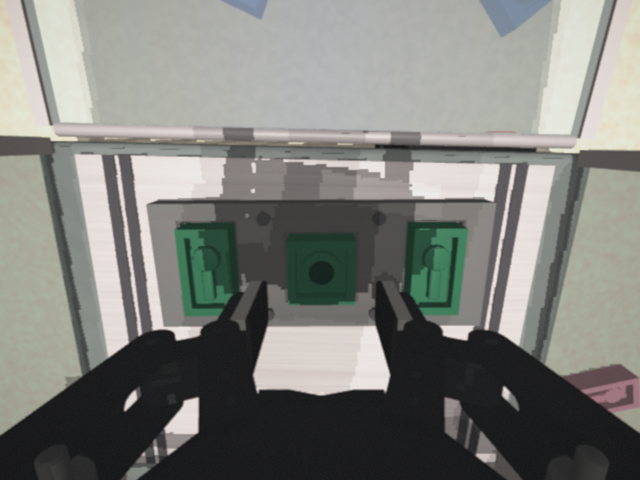

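Wrist view: the open jaws straddle the middle remnant at (320,268). I descend and close.

```bash
H="python3 -m handwheel"
$H '[0.01,0,-0.08,0,0,0,0,0,-0.08,0,0,0,0,0,0,0,0,0,0,0,0,0,0,0]'
$H '[0,0,0,0,0,0,0,0,0,0,0,0,0,0,0,0,0,0,0,0,0,0,0,0,0,0,0,0,0,0]' 0.3 40
python3 - <<'E'
from m import *
st(); print(ctrl.get_state()['contact_force'])
E
```

```text
time: 7.38
eef_pos: [0.6666, -0.0006, 0.0836]
tcp_rot: [0.018, 1.0, 0.0, -0.0]
contact_force: [-0.1, -1.0, 0.2]
opening: 0.572
finger_force: 0.0
time: 7.8
eef_pos: [0.6671, -0.0007, 0.0843]
tcp_rot: [0.018, 1.0, -0.0, 0.0]
contact_force: [0.2, 0.9, -0.6]
opening: 0.302
finger_force: 0.0
t 7.8 q [-0.15  0.41  1.69 -0.    1.04 -1.69] p [ 0.6671 -0.0007  0.0843] yaw_y 87.99 tilt [ 0.0005 -0.0001] op 0.302 ff 0.0
[ 0.16455171  0.85716275 -0.60714787]
```

The jaws closed above the block, so the tips reach less far when partly open. I go lower.

```bash
H="python3 -m handwheel"
$H '[0,0,0,0,0,0,0,0,0,0,0,0,0,0,0,0,0,0]' 0.57 40
$H '[-0.01,0,-0.03,0,0,0,0,0,-0.03,0,0,0,0,0,0,0,0,0,0,0,0,0,0,0]'
$H '[0,0,0,0,0,0,0,0,0,0,0,0,0,0,0,0,0,0,0,0,0,0,0,0,0,0,0,0,0,0]' 0.3 40
python3 - <<'E'
from m import *
st(); print(ctrl.get_state()['contact_force'])
E
```

```text
time: 8.05
eef_pos: [0.6669, -0.0007, 0.0839]
tcp_rot: [0.018, 1.0, -0.0, -0.0]
contact_force: [0.3, -0.1, 0.7]
opening: 0.568
finger_force: 0.0
time: 8.38
eef_pos: [0.6648, -0.0005, 0.074]
tcp_rot: [0.018, 1.0, 0.0, -0.001]
contact_force: [-0.1, 0.7, -0.3]
opening: 0.571
finger_force: 0.0
time: 8.8
eef_pos: [0.6655, -0.0007, 0.0751]
tcp_rot: [0.018, 1.0, -0.0, 0.0]
contact_force: [-1.1, -0.2, -0.4]
opening: 0.298
finger_force: 0.0
t 8.8 q [-0.15  0.42  1.7  -0.    1.02 -1.69] p [ 0.6655 -0.0007  0.0751] yaw_y 87.99 tilt [ 0.0002 -0.0001] op 0.298 ff 0.0
[-1.08711326 -0.23061995 -0.42699286]
```

```bash
python3 - <<'E'
from m import *
p,d,c=grab('wrist'); cv2.imwrite('pics/w7.png',p); greens(p,d,c,.069); P=pts(d,c); print(P[140,100:540:40].round(3).tolist())
E
```

```text
px 322 286 rect [ 6.642e+02 -6.000e-01] [39.2 43.1] 87.9 z90 0.098
px 187 286 rect [662.7 -65.6] [34.2 57.5] 88.1 z90 0.0689
px 456 285 rect [666.9  64.5] [34.2 57.6] 88.1 z90 0.0689
[[0.591, -0.114, 0.038], [0.591, -0.092, 0.039], [0.592, -0.072, 0.037], [0.593, -0.052, 0.035], [0.593, -0.037, 0.001], [0.594, -0.012, -0.002], [0.595, 0.014, -0.0], [0.596, 0.039, -0.001], [0.597, 0.055, 0.031], [0.597, 0.071, 0.048], [0.598, 0.09, 0.049]]
```

View pics/w7.png

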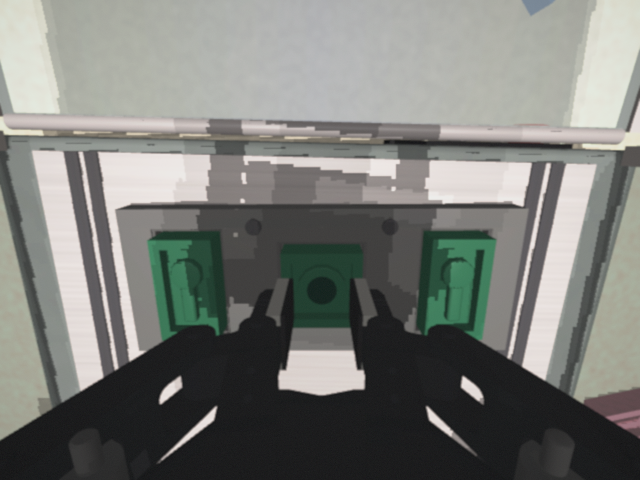

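The pads, at rows 280–370, seem to sit above the block at (322,286). I check tip and bar heights numerically from depth.

```bash
python3 - <<'E'
from m import *
p,d,c=grab('wrist'); P=pts(d,c); f=240/np.tan(np.radians(c['fovy'])/2)
s=ctrl.get_state()
for dz in (-.019,0,.025):
    x=np.array(c['R'])@(s['eef_pos']+[0,0,dz])+np.array(c['t']); print('proj',dz,(f*x[0]/x[2]+c['cx']).round(),(f*x[1]/x[2]+c['cy']).round(),x[2].round(3))
print('cam',(-np.array(c['R']).T@np.array(c['t'])).round(3), 'axis',np.array(c['R'])[2].round(3))
for col in (282,287,362): print(col,[(v,*(P[v,col]*1000).round().astype(int).tolist()) for v in range(274,372,8)])
ps,ds,cs=grab('side'); Q=pts(ds,cs)
m=(Q[...,0]>.40)&(Q[...,0]<.48)&(abs(Q[...,1])<.065)&(Q[...,2]>.03)&(Q[...,2]<.13); q=Q[m]; print('bar side',len(q),np.percentile(q,[5,50,95],axis=0).round(3).tolist() if len(q) else '')
pt,dt,ct=grab('top'); Q=pts(dt,ct)
m=(Q[...,0]>.40)&(Q[...,0]<.60)&(abs(abs(Q[...,1])-.14)<.015)&(Q[...,2]>.025)&(Q[...,2]<.13); q=Q[m]; print('panel top',len(q))
for x in np.arange(.41,.6,.02):
    w=q[abs(q[:,0]-x)<.005]; 
    if len(w): print(x.round(2),np.median(w[:,2]).round(3),len(w))
E
```

```text
proj -0.019 321.0 279.0 0.178
proj 0 321.0 295.0 0.16
proj 0.025 321.0 322.0 0.136
cam [0.596 0.002 0.222] axis [ 0.27  -0.009 -0.963]
282 [(274, 657, -20, 68), (282, 652, -17, 89), (290, 653, -16, 97), (298, 653, -15, 103), (306, 653, -15, 110), (314, 654, -14, 115), (322, 655, -14, 117), (330, 659, -14, 116), (338, 663, -15, 116), (346, 666, -15, 116), (354, 668, -15, 117), (362, 672, -15, 116), (370, 730, -27, 44)]
287 [(274, 657, -17, 68), (282, 653, -15, 88), (290, 653, -14, 95), (298, 653, -13, 103), (306, 654, -13, 108), (314, 657, -13, 108), (322, 660, -13, 110), (330, 663, -13, 110), (338, 665, -13, 112), (346, 668, -13, 113), (354, 672, -14, 112), (362, 674, -14, 114), (370, 729, -24, 45)]
362 [(274, 659, 20, 67), (282, 654, 17, 88), (290, 654, 16, 95), (298, 654, 15, 103), (306, 654, 15, 110), (314, 655, 14, 115), (322, 657, 14, 117), (330, 660, 14, 117), (338, 664, 14, 116), (346, 665, 14, 118), (354, 669, 14, 117), (362, 671, 14, 119), (370, 732, 22, 44)]
bar side 353 [[0.44, -0.048, 0.058], [0.447, 0.003, 0.063], [0.476, 0.063, 0.065]]
panel top 1454
0.49 0.058 69
0.51 0.056 135
0.53 0.053 130
0.55 0.053 130
0.57 0.051 126
0.59 0.047 117
```

The guard is truly down: the bar's top is at 0.063. The fingertips really end about 11 mm above the reported TCP, so I go lower and watch the contact force.

```bash
H="python3 -m handwheel"
$H '[0,0,0,0,0,0,0,0,0,0,0,0,0,0,0,0,0,0]' 0.57 40
$H '[0,0,-0.05,0,0,0,0,0,-0.05,0,0,0,0,0,-0.035,0,0,0,0,0,0,0,0,0,0,0,0,0,0,0]'
$H '[0,0,-0.013,0,0,0,0,0,0,0,0,0]'
$H '[0,0,-0.013,0,0,0,0,0,0,0,0,0]'
python3 - <<'E'
from m import *
p,d,c=grab('wrist'); P=pts(d,c); st()
m=(d>.05)&(P[...,2]<.105)&(abs(P[...,0]-.655)<.006)&(abs(P[...,1])>.022)&(abs(P[...,1])<.032)&(P[...,2]>.0615)
print(P[m][:,2].min() if m.any() else None, np.percentile(P[m][:,2],[1,5,20]).round(4))
E
```

```text
time: 9.25
eef_pos: [0.6654, -0.0006, 0.0749]
tcp_rot: [0.018, 1.0, -0.0, -0.0]
contact_force: [0.6, 0.0, -0.7]
opening: 0.567
finger_force: 0.0
time: 9.67
eef_pos: [0.6647, -0.0005, 0.0534]
tcp_rot: [0.018, 1.0, 0.0, -0.001]
contact_force: [0.2, -0.2, -0.5]
opening: 0.569
finger_force: 0.0
time: 9.83
eef_pos: [0.6655, -0.0006, 0.0526]
tcp_rot: [0.018, 1.0, -0.0, 0.0]
contact_force: [0.4, -0.3, -1.3]
opening: 0.576
finger_force: 0.0
time: 10.0
eef_pos: [0.666, -0.0007, 0.0514]
tcp_rot: [0.018, 1.0, -0.0, 0.001]
contact_force: [-0.1, -0.4, 0.4]
opening: 0.569
finger_force: 0.3
t 10.05 q [-0.15  0.45  1.71  0.    0.98 -1.69] p [ 0.666  -0.0007  0.0514] yaw_y 87.99 tilt [ 0.0013 -0.0002] op 0.57 ff 0.6
0.06153712114162831 [0.0626 0.0654 0.0745]
```

```bash
H="python3 -m handwheel"
$H '[0,0,0,0,0,0,0,0,0,0,0,0,0,0,0,0,0,0,0,0,0,0,0,0,0,0,0,0,0,0]' 0.3 40
python3 - <<'E'
from m import *
st(); print(ctrl.get_state()['contact_force'])
E
```

```text
time: 10.47
eef_pos: [0.667, -0.0008, 0.0529]
tcp_rot: [0.018, 1.0, -0.0, 0.002]
contact_force: [-0.0, 0.2, 5.8]
opening: 0.459
finger_force: 43.5
t 10.47 q [-0.15  0.45  1.71  0.    0.98 -1.69] p [ 0.667  -0.0008  0.0529] yaw_y 87.99 tilt [ 0.0037 -0.0004] op 0.459 ff 43.5
[-0.02752803  0.24548323  5.76094195]
```

Gripped (opening 0.46, pad force 43 N). I lift it and take it to the tray.

```bash
H="python3 -m handwheel"
$H '[0,0,0.1,0,0,0,0,0,0.22,0,0,0,0,0,0.22,0,0,0,0,0,0.22,0,0,0,0,0,0.22,0,0,0]' - 60
$H '[-0.135,-0.223,0,0,0,0,-0.135,-0.223,0,0,0,0,-0.135,-0.223,0,0,0,0,-0.135,-0.223,0,0,0,0,-0.135,-0.223,0,0,0,0]'
$H '[-0.135,-0.223,0,0,0,0,-0.135,-0.223,0,0,0,0,-0.135,-0.223,0,0,0,0,-0.135,-0.223,0,0,0,0,-0.135,-0.223,0,0,0,0]'
$H '[0,0,-0.25,0,0,0,0,0,-0.25,0,0,0,0,0,-0.25,0,0,0,0,0,-0.25,0,0,0,0,0,-0.25,0,0,0]'
python3 - <<'E'
from m import *
st(); p,d,c=grab('wrist'); greens(p,d,c,.035)
E
```

```text
time: 10.88
eef_pos: [0.6647, -0.0005, 0.1995]
tcp_rot: [0.018, 1.0, 0.0, -0.001]
contact_force: [0.8, -0.3, -0.8]
opening: 0.451
finger_force: 61.5
time: 11.3
eef_pos: [0.5627, -0.1688, 0.1983]
tcp_rot: [0.017, 1.0, -0.0, -0.0]
contact_force: [0.8, -0.3, -0.4]
opening: 0.446
finger_force: 61.6
time: 11.72
eef_pos: [0.4614, -0.3362, 0.1983]
tcp_rot: [0.018, 1.0, 0.0, -0.0]
contact_force: [0.9, -0.5, 0.4]
opening: 0.446
finger_force: 61.6
time: 12.13
eef_pos: [0.4626, -0.3352, 0.0094]
tcp_rot: [0.018, 1.0, -0.0, 0.0]
contact_force: [0.7, -0.1, -0.3]
opening: 0.45
finger_force: 61.6
t 12.13 q [-0.8   0.34  1.96 -0.    0.85 -2.34] p [ 0.4626 -0.3352  0.0094] yaw_y 87.97 tilt [ 0.0002 -0.0003] op 0.45 ff 61.6
px 321 303 rect [ 454.6 -335. ] [36.6 41.2] 87.9 z90 0.0248
```

```bash
H="python3 -m handwheel"
$H '[0,0,0,0,0,0,0,0,0,0,0,0,0,0,0,0,0,0]' 0.57
$H '[0,0,0.2,0,0,0,0,0,0.26,0,0,0,0,0,0.27,0,0,0,0,0,0.27,0,0,0,0,0,0.27,0,0,0]'
$H '[0.114,0.223,0,0,0,0,0.114,0.223,0,0,0,0,0.114,0.223,0,0,0,0,0.114,0.223,0,0,0,0,0.114,0.223,0,0,0,0]' 0.48 40
$H '[0.114,0.223,0,0,0,0,0.114,0.223,0,0,0,0,0.114,0.223,0,0,0,0,0.114,0.223,0,0,0,0,0.114,0.223,0,0,0,0]'
$H '[0.114,0.223,-0.1,0,0,0,0.114,0.223,-0.1,0,0,0,0,0,0,0,0,0,0,0,0,0,0,0]'
python3 - <<'E'
from m import *
st(); p,d,c=grab('wrist'); greens(p,d,c,.069)
E
```

```text
time: 12.43
eef_pos: [0.464, -0.3361, 0.0128]
tcp_rot: [0.017, 1.0, -0.001, 0.001]
contact_force: [-0.8, -0.8, 0.4]
opening: 0.572
finger_force: 0.0
time: 12.85
eef_pos: [0.4631, -0.335, 0.2059]
tcp_rot: [0.017, 1.0, -0.001, 0.001]
contact_force: [1.1, -1.3, -0.3]
opening: 0.57
finger_force: 0.0
time: 13.27
eef_pos: [0.5494, -0.1664, 0.2043]
tcp_rot: [0.018, 1.0, -0.001, 0.002]
contact_force: [1.9, -0.5, -0.8]
opening: 0.479
finger_force: 0.0
time: 13.68
eef_pos: [0.6349, 0.0013, 0.2043]
tcp_rot: [0.017, 1.0, -0.0, 0.002]
contact_force: [0.2, -0.3, -0.5]
opening: 0.482
finger_force: 0.0
time: 14.02
eef_pos: [0.6681, 0.0684, 0.1718]
tcp_rot: [0.016, 1.0, -0.0, 0.0]
contact_force: [-0.7, -1.1, 0.0]
opening: 0.479
finger_force: 0.0
t 14.02 q [-0.05  0.32  1.63 -0.    1.19 -1.59] p [0.6681 0.0684 0.1718] yaw_y 88.2 tilt [ 0.0003 -0.0003] op 0.479 ff 0.0
px 147 236 rect [663.7 -64.8] [35.1 55. ] 88.1 z90 0.0683
px 320 235 rect [667.8  67.8] [29.7 55.9] 87.2 z90 0.0685
px 624 50 rect [547.6 274.3] [26.3 19.7] 12.5 z90 0.0239
```

```bash
H="python3 -m handwheel"
$H '[0,0,-0.25,0,0,0,0,0,-0.25,0,0,0,0,0,-0.2,0,0,0,0,0,-0.087,0,0,0,0,0,0,0,0,0]'
$H '[0,0,0,0,0,0,0,0,0,0,0,0,0,0,0,0,0,0,0,0,0,0,0,0,0,0,0,0,0,0]' 0.2 50
$H '[0,0,0.1,0,0,0,0,0,0.22,0,0,0,0,0,0.22,0,0,0,0,0,0.22,0,0,0,0,0,0.22,0,0,0]'
```

```text
time: 14.48
eef_pos: [0.6683, 0.0646, 0.0544]
tcp_rot: [0.018, 1.0, -0.0, -0.0]
contact_force: [-0.4, 0.2, -0.1]
opening: 0.481
finger_force: 0.0
time: 14.9
eef_pos: [0.6697, 0.0659, 0.0558]
tcp_rot: [0.018, 1.0, -0.0, 0.002]
contact_force: [-0.9, 1.8, 6.4]
opening: 0.333
finger_force: 51.6
time: 15.32
eef_pos: [0.6677, 0.0656, 0.2022]
tcp_rot: [0.018, 1.0, -0.001, 0.0]
contact_force: [1.0, 0.2, -0.3]
opening: 0.333
finger_force: 50.9
```

```bash
H="python3 -m handwheel"
$H '[-0.08,-0.228,0,0,0,0,-0.08,-0.228,0,0,0,0,-0.08,-0.228,0,0,0,0,-0.08,-0.228,0,0,0,0,-0.08,-0.228,0,0,0,0]'
$H '[-0.08,-0.228,0,0,0,0,-0.08,-0.228,0,0,0,0,-0.08,-0.228,0,0,0,0,-0.08,-0.228,0,0,0,0,-0.08,-0.228,0,0,0,0]'
$H '[-0.08,-0.228,0,0,0,0,0,0,-0.25,0,0,0,0,0,-0.25,0,0,0,0,0,-0.25,0,0,0,0,0,-0.25,0,0,0]'
$H '[0,0,-0.25,0,0,0,0,0,0,0,0,0]'
$H '[0,0,0,0,0,0,0,0,0,0,0,0,0,0,0,0,0,0]' 0.48
$H '[0,0,0.2,0,0,0,0,0,0.26,0,0,0,0,0,0.27,0,0,0,0,0,0.27,0,0,0,0,0,0.27,0,0,0]' - 40
python3 - <<'E'
from m import *
st(); p,d,c=grab('wrist'); greens(p,d,c,.022)
E
```

```text
time: 15.73
eef_pos: [0.6071, -0.1066, 0.2009]
tcp_rot: [0.017, 1.0, -0.001, 0.0]
contact_force: [0.1, 0.3, -0.5]
opening: 0.336
finger_force: 50.9
time: 16.15
eef_pos: [0.5468, -0.2777, 0.2009]
tcp_rot: [0.018, 1.0, -0.001, 0.0]
contact_force: [-0.1, 0.5, -0.2]
opening: 0.331
finger_force: 50.9
time: 16.57
eef_pos: [0.5357, -0.3111, 0.0497]
tcp_rot: [0.018, 1.0, -0.001, 0.0]
contact_force: [-0.1, -0.7, 0.1]
opening: 0.334
finger_force: 50.9
time: 16.73
eef_pos: [0.5327, -0.3085, 0.0062]
tcp_rot: [0.018, 1.0, 0.002, -0.004]
contact_force: [0.0, 0.7, -0.8]
opening: 0.331
finger_force: 61.3
time: 16.98
eef_pos: [0.5373, -0.311, 0.0149]
tcp_rot: [0.017, 1.0, -0.001, 0.001]
contact_force: [-0.3, 0.8, -0.2]
opening: 0.481
finger_force: 0.0
time: 17.4
eef_pos: [0.5362, -0.3099, 0.2074]
tcp_rot: [0.017, 1.0, -0.001, 0.001]
contact_force: [0.3, -0.5, 0.6]
opening: 0.477
finger_force: 0.0
t 17.4 q [-0.69  0.18  1.74 -0.    1.22 -2.22] p [ 0.5362 -0.3099  0.2074] yaw_y 88.0 tilt [ 0.0026 -0.0024] op 0.477 ff 0.0
px 572 342 rect [693.2 -35.3] [44.8 69.1] 88.0 z90 0.0686
px 44 275 rect [ 594.6 -617.4] [ 93.  139.4] 87.3 z90 0.1165
px 323 211 rect [ 533.7 -308.7] [27.  53.2] 88.7 z90 0.0215
px 296 136 rect [ 461.  -331.9] [38.2 38.1] 86.4 z90 0.0216
```

```bash
H="python3 -m handwheel"
$H '[0.106,0.2025,0,0,0,0,0.106,0.2025,0,0,0,0,0.106,0.2025,0,0,0,0,0.106,0.2025,0,0,0,0,0.106,0.2025,0,0,0,0]'
$H '[0.106,0.2025,0,0,0,0,0.106,0.2025,0,0,0,0,0.106,0.2025,0,0,0,0,0,0,-0.25,0,0,0,0,0,0,0,0,0]'
python3 - <<'E'
from m import *
st(); p,d,c=grab('wrist'); greens(p,d,c,.069)
E
```

```text
time: 17.87
eef_pos: [0.6165, -0.1568, 0.2053]
tcp_rot: [0.018, 1.0, -0.001, 0.002]
contact_force: [0.9, -0.6, 0.2]
opening: 0.478
finger_force: 0.0
time: 18.28
eef_pos: [0.6613, -0.0641, 0.1614]
tcp_rot: [0.016, 1.0, 0.001, -0.003]
contact_force: [-0.5, -0.6, -2.9]
opening: 0.479
finger_force: 0.0
t 18.28 q [-0.25  0.32  1.65 -0.    1.17 -1.79] p [ 0.6613 -0.0641  0.1614] yaw_y 88.19 tilt [-0.0064  0.0013] op 0.479 ff 0.0
px 315 243 rect [663.3 -68.3] [29.7 55.6] 88.1 z90 0.0686
px 23 79 rect [ 545.4 -259.7] [30.7 44.4] 87.9 z90 0.0217
```

```bash
H="python3 -m handwheel"
$H '[0,-0.008,-0.25,0,0,0,0,0,-0.25,0,0,0,0,0,-0.17,0,0,0,0,0,-0.08,0,0,0,0,0,0,0,0,0]'
$H '[0,0,0,0,0,0,0,0,0,0,0,0,0,0,0,0,0,0,0,0,0,0,0,0,0,0,0,0,0,0]' 0.2 50
$H '[0,0,0.1,0,0,0,0,0,0.22,0,0,0,0,0,0.22,0,0,0,0,0,0.22,0,0,0,0,0,0.22,0,0,0]'
```

```text
time: 18.75
eef_pos: [0.6632, -0.0693, 0.0544]
tcp_rot: [0.018, 1.0, -0.0, -0.001]
contact_force: [0.0, 0.2, 0.7]
opening: 0.482
finger_force: 0.0
time: 19.17
eef_pos: [0.665, -0.0693, 0.0557]
tcp_rot: [0.018, 1.0, -0.001, 0.002]
contact_force: [-1.8, -1.6, 5.8]
opening: 0.333
finger_force: 51.7
time: 19.58
eef_pos: [0.6628, -0.0679, 0.2021]
tcp_rot: [0.018, 1.0, 0.0, -0.0]
contact_force: [0.1, -0.2, 0.1]
opening: 0.33
finger_force: 51.0
```

```bash
H="python3 -m handwheel"
$H '[-0.094,-0.217,0,0,0,0,-0.094,-0.217,0,0,0,0,-0.094,-0.217,0,0,0,0,-0.094,-0.217,0,0,0,0,-0.094,-0.217,0,0,0,0]'
$H '[-0.094,-0.217,0,0,0,0,-0.094,-0.217,0,0,0,0,-0.094,-0.217,0,0,0,0,-0.094,-0.217,0,0,0,0,0,0,0,0,0,0]'
$H '[0,0,-0.25,0,0,0,0,0,-0.25,0,0,0,0,0,-0.25,0,0,0,0,0,-0.25,0,0,0,0,0,-0.24,0,0,0]'
$H '[0,0,0,0,0,0,0,0,0,0,0,0,0,0,0,0,0,0]' 0.41
$H '[0,0,0.2,0,0,0,0,0,0.26,0,0,0,0,0,0.27,0,0,0,0,0,0.27,0,0,0,0,0,0.27,0,0,0]' - 40
python3 - <<'E'
from m import *
st(); p,d,c=grab('wrist'); greens(p,d,c,.022)
p,d,c=grab('top'); greens(p,d,c,.024,amin=80)
E
```

```text
time: 20.0
eef_pos: [0.5918, -0.2318, 0.2009]
tcp_rot: [0.017, 1.0, 0.0, 0.0]
contact_force: [-0.3, -0.2, -0.1]
opening: 0.334
finger_force: 51.1
time: 20.42
eef_pos: [0.5336, -0.3665, 0.2007]
tcp_rot: [0.02, 1.0, -0.001, -0.0]
contact_force: [0.4, 0.7, -0.6]
opening: 0.331
finger_force: 51.1
time: 20.83
eef_pos: [0.5364, -0.3605, 0.0128]
tcp_rot: [0.018, 1.0, 0.0, 0.0]
contact_force: [0.4, -1.0, -0.6]
opening: 0.331
finger_force: 51.1
time: 21.08
eef_pos: [0.5363, -0.3591, 0.0145]
tcp_rot: [0.018, 1.0, 0.002, -0.001]
contact_force: [-1.3, 5.5, -2.8]
opening: 0.41
finger_force: 3.0
time: 21.5
eef_pos: [0.5375, -0.3619, 0.2115]
tcp_rot: [0.017, 1.0, -0.003, 0.003]
contact_force: [0.4, -0.4, 0.2]
opening: 0.412
finger_force: 0.0
t 21.5 q [-0.75  0.24  1.67 -0.    1.23 -2.28] p [ 0.5375 -0.3619  0.2115] yaw_y 88.01 tilt [ 0.0058 -0.0057] op 0.412 ff 0.0
px 67 311 rect [ 654.4 -653.3] [144.7 287.5] 73.2 z90 0.2819
px 327 209 rect [ 533.9 -357.3] [27.2 52.6] 87.6 z90 0.0216
px 374 207 rect [ 533.5 -309.6] [29.2 52.5] 88.5 z90 0.0217
px 351 133 rect [ 461.  -332.4] [38.2 37.3] 87.9 z90 0.0217
px 199 282 rect [454.9 326.4] [51.3 25.3] 71.7 z90 0.0257
px 196 245 rect [533.6 335.4] [50.6 26.3] 89.8 z90 0.0267
px 517 242 rect [ 538.1 -356.5] [25.8 40.8] 86.7 z90 0.5673
px 495 244 rect [ 533.9 -308. ] [27.9 49.2] 87.1 z90 0.0238
```

All three remnants lie in the tray. Now to the mat.

```bash
H="python3 -m handwheel"
$H '[-0.017,0.244,0,0,0,-0.05,-0.017,0.244,0,0,0,-0.05,-0.017,0.244,0,0,0,-0.05,-0.017,0.244,0,0,0,-0.05,-0.017,0.244,0,0,0,-0.05]' 0.6
$H '[-0.017,0.244,0,0,0,-0.05,-0.017,0.244,0,0,0,-0.05,-0.017,0.244,0,0,0,-0.05,-0.017,0.244,0,0,0,-0.05,-0.017,0.244,0,0,0,-0.05]'
$H '[-0.017,0.244,0,0,0,-0.05,-0.017,0.244,0,0,0,-0.05,-0.017,0.244,0,0,0,-0.05,-0.017,0.244,0,0,0,-0.05,-0.017,0.244,0,0,0,-0.05]'
$H '[-0.017,0.244,0,0,0,-0.05,-0.017,0.244,0,0,0,-0.05,-0.017,0.244,0,0,0,-0.05,-0.017,0.15,0,0,0,-0.05,0,0,0,0,0,0]'
python3 - <<'E'
from m import *
st(); p,d,c=grab('wrist'); greens(p,d,c,.024); cv2.imwrite('pics/w8.png',p)
E
```

```text
time: 22.02
eef_pos: [0.5245, -0.1772, 0.2081]
tcp_rot: [0.214, 0.977, -0.001, 0.003]
contact_force: [0.4, -0.2, -0.2]
opening: 0.604
finger_force: 0.0
time: 22.43
eef_pos: [0.5118, 0.0064, 0.2081]
tcp_rot: [0.401, 0.916, 0.001, 0.004]
contact_force: [0.6, -0.2, 0.1]
opening: 0.6
finger_force: 0.0
time: 22.85
eef_pos: [0.4991, 0.19, 0.2083]
tcp_rot: [0.572, 0.821, 0.003, 0.003]
contact_force: [-0.6, 0.4, -0.2]
opening: 0.6
finger_force: 0.0
time: 23.27
eef_pos: [0.4882, 0.3246, 0.2082]
tcp_rot: [0.691, 0.723, 0.004, 0.001]
contact_force: [-0.7, 0.3, -0.9]
opening: 0.597
finger_force: 0.0
t 23.27 q [0.41 0.1  1.82 0.   1.21 0.37] p [0.4882 0.3246 0.2082] yaw_y 2.64 tilt [0.0062 0.004 ] op 0.597 ff 0.0
px 290 206 rect [456.3 332.2] [53.  27.8] 72.5 z90 0.0238
px 368 200 rect [533.3 341.5] [29.  52.8] 2.6 z90 0.0239
```

View pics/w8.png

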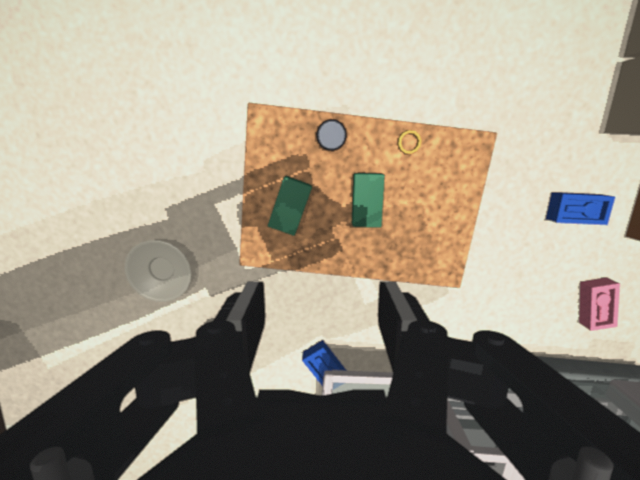

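Wrist view: blanks at (368,200) and (290,206), the loupe at (331,135) and the band at (410,142). I take the first blank at (0.5333, 0.3415).

```bash
H="python3 -m handwheel"
$H '[0.15,0.056,-0.2,-0.0025,0.004,0,0.15,0.057,-0.2,0,0,0,0,0,-0.25,0,0,0,0,0,-0.15,0,0,0,0,0,0,0,0,0]' 0.52
$H '[0,0,0,0,0,0,0,0,0,0,0,0]'
python3 - <<'E'
from m import *
st(); p,d,c=grab('wrist'); greens(p,d,c,.024)
E
```

```text
time: 23.73
eef_pos: [0.5304, 0.3344, 0.0794]
tcp_rot: [0.692, 0.722, -0.008, -0.002]
contact_force: [-0.5, -1.0, -0.5]
opening: 0.516
finger_force: 0.0
time: 23.9
eef_pos: [0.5349, 0.3371, 0.0875]
tcp_rot: [0.692, 0.722, -0.001, 0.0]
contact_force: [1.0, 0.3, 0.7]
opening: 0.52
finger_force: 0.0
t 23.9 q [ 0.4   0.34  1.78 -0.    1.02  0.36] p [0.5349 0.3371 0.0875] yaw_y 2.47 tilt [-0.0017 -0.0022] op 0.52 ff 0.0
px 207 251 rect [458.2 333.6] [56.2 30.3] 72.2 z90 0.0236
px 323 243 rect [534.4 342.3] [28. 54.] 1.8 z90 0.0238
```

```bash
H="python3 -m handwheel"
$H '[-0.003,0.033,-0.2,0,0,0,0,0,-0.2,0,0,0,0,0,-0.103,0,0,0,0,0,0,0,0,0,0,0,0,0,0,0]'
$H '[0,0,0,0,0,0,0,0,0,0,0,0,0,0,0,0,0,0,0,0,0,0,0,0,0,0,0,0,0,0]' 0.2 60
python3 - <<'E'
from m import *
st(); print(ctrl.get_state()['contact_force'])
E
```

```text
time: 24.37
eef_pos: [0.5334, 0.3424, 0.0105]
tcp_rot: [0.692, 0.722, -0.003, -0.0]
contact_force: [-0.4, -0.4, 0.4]
opening: 0.52
finger_force: 0.0
time: 24.78
eef_pos: [0.535, 0.3432, 0.0125]
tcp_rot: [0.692, 0.722, -0.001, 0.0]
contact_force: [-0.2, 0.0, 6.4]
opening: 0.326
finger_force: 59.8
t 24.78 q [ 0.41  0.45  1.79 -0.    0.9   0.37] p [0.535  0.3432 0.0125] yaw_y 2.49 tilt [-0.0008 -0.0016] op 0.326 ff 59.8
[-0.18765799  0.04226708  6.41225793]
```

Gripped the blank. I lift it, turn it and carry it above the left pocket.

```bash
H="python3 -m handwheel"
$H '[0,0,0.24,0,0,0,0,0,0.27,0,0,0,0,0,0.27,0,0,0,0,0,0.27,0,0,0,0,0,0.27,0,0,0]'
$H '[0.0685,-0.1414,0,0,0,0.0731,0.0685,-0.1414,0,0,0,0.0731,0.0685,-0.1414,0,0,0,0.0731,0.0685,-0.1414,0,0,0,0.0731,0.0685,-0.1414,0,0,0,0.0731]'
$H '[0.0685,-0.1414,0,0,0,0.0731,0.0685,-0.1414,0,0,0,0.0731,0.0685,-0.1414,0,0,0,0.0731,0.0685,-0.1414,0,0,0,0.0731,0.0685,-0.1414,0,0,0,0.0731]'
$H '[0.0685,-0.1414,0,0,0,0.0731,0.0685,-0.1414,0,0,0,0.0731,0.0685,-0.1414,0,0,0,0.0731,0,0,0,0,0,0,0,0,0,0,0,0]'
cat >> m.py <<'E'
def pockets(d,c):
    # pockets: depth points on the floor (51 mm) ringed by plate (59 mm)
    P=pts(cv2.medianBlur(d,5),c); m=((P[...,2]>.047)&(P[...,2]<.0553)&(P[...,0]>.62)&(P[...,0]<.71)&(abs(P[...,1])<.098)).astype(np.uint8)
    m=cv2.morphologyEx(m,cv2.MORPH_OPEN,np.ones((5,5)))
    for cn in cv2.findContours(m,0,1)[0]:
        if cv2.contourArea(cn)<250: continue
        w=np.array([ray(a[0][0],a[0][1],c,.055)[:2] for a in cn],np.float32)*1000; r=cv2.minAreaRect(w)
        print('pocket',np.round(r[0],1),np.round(r[1],1),round(r[2],1))
E
python3 - <<'E'
from m import *
st(); p,d,c=grab('wrist'); np.savez('w9.npz',p=p,d=d,**{k:np.array(v) for k,v in c.items()}); pockets(d,c); cv2.imwrite('pics/w9.png',p)
greens(p,d,c,.2)
p,d,c=grab('top'); greens(p,d,c,.024,amin=80)
E
```

```text
time: 25.2
eef_pos: [0.5324, 0.3421, 0.2099]
tcp_rot: [0.692, 0.722, -0.003, -0.001]
contact_force: [1.0, -0.1, -0.6]
opening: 0.324
finger_force: 59.2
time: 25.62
eef_pos: [0.5844, 0.2352, 0.2081]
tcp_rot: [0.456, 0.89, -0.003, 0.001]
contact_force: [-0.2, 0.3, 0.2]
opening: 0.323
finger_force: 59.3
time: 26.03
eef_pos: [0.6359, 0.1289, 0.2079]
tcp_rot: [0.186, 0.983, -0.003, 0.002]
contact_force: [0.5, -0.1, 0.3]
opening: 0.323
finger_force: 59.3
time: 26.45
eef_pos: [0.6666, 0.0652, 0.2075]
tcp_rot: [0.019, 1.0, -0.003, 0.002]
contact_force: [0.3, 0.9, -0.1]
opening: 0.32
finger_force: 59.3
t 26.45 q [-0.05  0.29  1.61 -0.01  1.24 -1.58] p [0.6666 0.0652 0.2075] yaw_y 87.82 tilt [ 0.0045 -0.0064] op 0.32 ff 59.3
pocket [ 6.676e+02 -4.000e-01] [43.  42.3] 87.9
pocket [665.3 -68.6] [32.8 55.6] 87.8
pocket [663.2  68.1] [33.  42.7] 87.8
px 321 301 rect [675.   64.7] [33.2 64.7] 87.9 z90 0.2189
px 199 282 rect [454.5 326.5] [51.4 26. ] 71.6 z90 0.0265
px 508 279 rect [ 460.1 -331.7] [36.1 36.5] 86.9 z90 0.024
px 518 244 rect [ 533.8 -357.3] [27.8 49.4] 86.7 z90 0.0244
px 495 245 rect [ 533.2 -308. ] [27.9 50.7] 87.1 z90 0.0239
px 629 228 rect [ 571.  -598.6] [45.2 82.9] 84.4 z90 0.0895
px 631 192 rect [ 649.4 -611.7] [37.5 29.3] 89.8 z90 0.1532
```

View pics/w9.png

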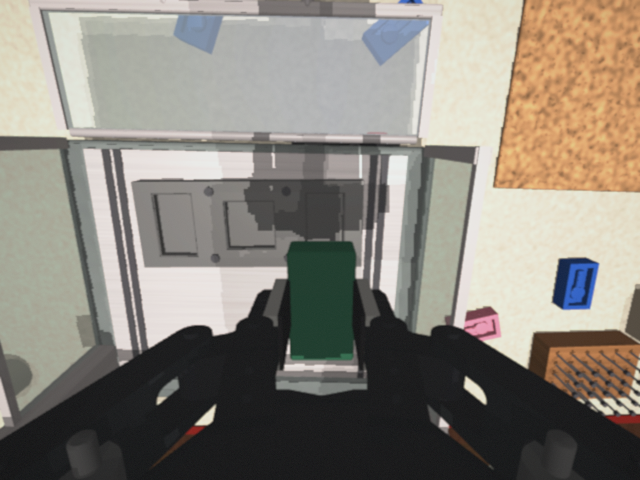

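Wrist view: the held blank is at (321,300). The empty pockets are at (177,223) and (250,223), and the left one at (325,215) is partly hidden. I measure the block against the pockets in the same frame.

```bash
H="python3 -m handwheel"
$H '[0,0,0,0,0,0,0,0,0,0,0,0,0,0,0,0,0,0]'
python3 - <<'E'
from m import *
z=np.load('w9.npz'); c={k:z[k] for k in ('fovy','cx','cy','R','t')}; greens(z['p'],z['d'],c,.2185)
st(); p,d,c=grab('wrist'); pockets(d,c); P=pts(d,c)
print('block depth top', np.percentile(P[260:340,300:345,2],[10,50,90]).round(4)); greens(p,d,c,.2185)
E
```

```text
time: 26.8
eef_pos: [0.6658, 0.0673, 0.2069]
tcp_rot: [0.017, 1.0, -0.003, 0.002]
contact_force: [-0.4, -0.4, -0.2]
opening: 0.323
finger_force: 59.3
px 321 301 rect [665.5  65.2] [29.2 56.9] 87.9 z90 0.2189
t 26.8 q [-0.05  0.29  1.61 -0.01  1.24 -1.58] p [0.6658 0.0673 0.2069] yaw_y 88.07 tilt [ 0.0035 -0.0065] op 0.323 ff 59.3
pocket [ 6.677e+02 -4.000e-01] [42.9 42.3] 88.1
pocket [662.5  68.1] [32.9 41.7] 88.1
pocket [665.3 -68.5] [32.6 56.5] 87.9
block depth top [0.2167 0.2174 0.2182]
px 321 301 rect [664.5  67.3] [29.1 56.6] 88.1 z90 0.2183
```

```bash
H="python3 -m handwheel"
$H '[0.023,0.003,-0.25,0.004,0.002,0,0,0,-0.25,0,0,0,0,0,-0.25,0,0,0,0,0,-0.17,0,0,0,0,0,0,0,0,0]'
$H '[0,0,0,0,0,0,0,0,0,0,0,0]'
python3 - <<'E'
from m import *
st(); p,d,c=grab('wrist'); pockets(d,c); greens(p,d,c,.08)
E
```

```text
time: 27.27
eef_pos: [0.6661, 0.0673, 0.0617]
tcp_rot: [0.017, 1.0, 0.0, -0.004]
contact_force: [0.0, 0.1, -1.6]
opening: 0.319
finger_force: 59.4
time: 27.43
eef_pos: [0.6703, 0.067, 0.0702]
tcp_rot: [0.017, 1.0, -0.0, 0.001]
contact_force: [1.6, 0.1, 0.2]
opening: 0.325
finger_force: 59.4
t 27.43 q [-0.05  0.44  1.68 -0.    1.02 -1.59] p [0.6703 0.067  0.0702] yaw_y 88.03 tilt [ 0.0017 -0.0004] op 0.325 ff 59.4
pocket [667.5  -0.8] [42.8 42.4] 88.0
pocket [665.4 -69.2] [32.4 56.4] 88.2
pocket [644.9  68.3] [33.   6.7] 88.0
px 321 300 rect [669.7  66.9] [29.5 56.8] 88.0 z90 0.0816
```

```bash
H="python3 -m handwheel"
$H '[-0.003,0.005,-0.02,0,0,0,0,0,-0.02,0,0,0,0,0,-0.02,0,0,0,0,0,-0.02,0,0,0,0,0,0,0,0,0]'
$H '[0,0,0,0,0,0,0,0,0,0,0,0]'
python3 - <<'E'
from m import *
st(); p,d,c=grab('wrist'); P=pts(d,c); greens(p,d,c,.071); print(np.percentile(P[260:300,305:338,2],[10,50,90]).round(4))
E
```

```text
time: 27.9
eef_pos: [0.6699, 0.0678, 0.0618]
tcp_rot: [0.017, 1.0, -0.0, 0.0]
contact_force: [-10.5, -0.4, 17.3]
opening: 0.324
finger_force: 63.3
time: 28.07
eef_pos: [0.6699, 0.0678, 0.062]
tcp_rot: [0.017, 1.0, -0.0, 0.001]
contact_force: [-9.5, 0.3, 15.8]
opening: 0.321
finger_force: 63.3
t 28.07 q [-0.05  0.45  1.68 -0.    1.01 -1.59] p [0.6699 0.0678 0.062 ] yaw_y 88.05 tilt [ 0.0011 -0.0005] op 0.321 ff 63.3
px 322 302 rect [670.7  67.7] [30.6 58.3] 88.0 z90 0.0752
[0.0711 0.072  0.073 ]
```

The reaction is -10 N in x, so the block rides on the +x wall. I shift it towards -x.

```bash
H="python3 -m handwheel"
$H '[-0.008,0,0,0,0,0,0,0,0,0,0,0]'
$H '[-0.005,0,0,0,0,0,0,0,0,0,0,0,0,0,0,0,0,0]'
python3 - <<'E'
from m import *
st(); p,d,c=grab('wrist'); P=pts(d,c); greens(p,d,c,.071); print(np.percentile(P[260:300,305:338,2],[10,50,90]).round(4))
E
```

```text
time: 28.28
eef_pos: [0.6698, 0.0678, 0.062]
tcp_rot: [0.017, 1.0, -0.0, 0.002]
contact_force: [-6.2, 1.2, 14.8]
opening: 0.32
finger_force: 63.0
time: 28.53
eef_pos: [0.6698, 0.0678, 0.0621]
tcp_rot: [0.017, 1.0, -0.0, 0.003]
contact_force: [-3.9, 0.7, 14.0]
opening: 0.32
finger_force: 62.9
t 28.53 q [-0.05  0.45  1.69 -0.    1.   -1.59] p [0.6698 0.0678 0.0621] yaw_y 88.03 tilt [ 0.0067 -0.0004] op 0.32 ff 62.9
px 321 302 rect [670.5  67.8] [30.2 58.5] 87.9 z90 0.0753
[0.0711 0.0721 0.073 ]
```

```bash
H="python3 -m handwheel"
$H '[0,0,0.02,0,0,0,0,0,0.02,0,0,0,0,0,0,0,0,0,0,0,0,0,0,0]'
python3 - <<'E'
from m import *
st(); p,d,c=grab('wrist'); greens(p,d,c,.075)
E
$H '[0,0,-0.02,0,0,0,0,0,-0.02,0,0,0,0,0,-0.01,0,0,0,0,0,0,0,0,0,0,0,0,0,0,0]'
python3 - <<'E'
from m import *
st(); p,d,c=grab('wrist'); P=pts(d,c); greens(p,d,c,.071); print(np.percentile(P[260:300,305:338,2],[10,50,90]).round(4))
E
```

```text
time: 28.92
eef_pos: [0.6667, 0.0676, 0.0624]
tcp_rot: [0.017, 1.0, -0.0, -0.0]
contact_force: [-0.2, 0.8, -0.6]
opening: 0.319
finger_force: 61.5
t 28.92 q [-0.05  0.44  1.69 -0.    1.01 -1.59] p [0.6667 0.0676 0.0624] yaw_y 88.02 tilt [-0.0006 -0.0003] op 0.319 ff 61.5
px 321 301 rect [665.2  67.5] [28.9 56.6] 87.9 z90 0.0744
time: 29.38
eef_pos: [0.6673, 0.0675, 0.0571]
tcp_rot: [0.017, 1.0, -0.0, -0.0]
contact_force: [-3.5, -0.7, 9.5]
opening: 0.32
finger_force: 62.6
t 29.38 q [-0.05  0.45  1.69 -0.    1.   -1.59] p [0.6673 0.0675 0.0571] yaw_y 88.02 tilt [-0.0008 -0.0005] op 0.32 ff 62.6
px 321 301 rect [664.8  67.5] [28.7 55.6] 87.9 z90 0.0689
[0.0673 0.0681 0.0688]
```

Its top is at 0.0685 and TCP at 0.057: the blank is home. I release it and go for the second blank.

```bash
H="python3 -m handwheel"
$H '[0,0,0,0,0,0,0,0,0,0,0,0,0,0,0,0,0,0]' 0.46
$H '[0,0,0.1,0,0,0,0,0,0.25,0,0,0,0,0,0.25,0,0,0,0,0,0.25,0,0,0,0,0,0.15,0,0,0]'
python3 - <<'E'
from m import *
st(); p,d,c=grab('wrist'); P=pts(d,c); greens(p,d,c,.069); print(np.percentile(P[220:260,310:335,2],[2,50,98]).round(4))
E
$H '[-0.0875,0.1106,0,0,0,-0.0734,-0.0875,0.1106,0,0,0,-0.0734,-0.0875,0.1106,0,0,0,-0.0734,-0.0875,0.1106,0,0,0,-0.0734,-0.0875,0.1106,0,0,0,-0.0734]'
$H '[-0.0875,0.1106,0,0,0,-0.0734,-0.0875,0.1106,0,0,0,-0.0734,-0.0875,0.1106,0,0,0,-0.0734,-0.0875,0.1106,0,0,0,-0.0734,-0.0875,0.1106,0,0,0,-0.0734]'
$H '[-0.0875,0.1106,0,0,0,-0.0734,-0.0875,0.1106,0,0,0,-0.0734,-0.0875,0.1106,0,0,0,-0.0734,-0.0875,0.1106,0,0,0,-0.0734,-0.0875,0.1106,0,0,0,-0.0734]'
$H '[-0.0875,0.1106,0,0,0,-0.0734,0,0,-0.25,0,0,0,0,0,-0.25,0,0,0,0,0,0,0,0,0,0,0,0,0,0,0]' 0.52 
python3 - <<'E'
from m import *
st(); p,d,c=grab('wrist'); greens(p,d,c,.024)
E
```

```text
time: 29.68
eef_pos: [0.6667, 0.0676, 0.0543]
tcp_rot: [0.017, 1.0, -0.0, -0.0]
contact_force: [0.3, 0.8, -0.4]
opening: 0.458
finger_force: 0.0
time: 30.1
eef_pos: [0.6689, 0.0675, 0.2115]
tcp_rot: [0.017, 1.0, -0.0, 0.004]
contact_force: [0.9, -0.6, 0.2]
opening: 0.46
finger_force: 0.0
t 30.1 q [-0.05  0.29  1.6  -0.    1.24 -1.59] p [0.6689 0.0675 0.2115] yaw_y 88.02 tilt [ 0.0073 -0.0006] op 0.46 ff 0.0
px 321 221 rect [667.4  67.5] [28.9 54.2] 88.0 z90 0.0689
[0.0572 0.0678 0.0696]
time: 30.57
eef_pos: [0.6007, 0.1512, 0.2056]
tcp_rot: [0.304, 0.953, -0.0, 0.0]
contact_force: [0.6, 0.6, 0.3]
opening: 0.459
finger_force: 0.0
time: 30.98
eef_pos: [0.5351, 0.2342, 0.2057]
tcp_rot: [0.562, 0.827, -0.0, 0.0]
contact_force: [0.2, -0.1, -0.2]
opening: 0.46
finger_force: 0.0
time: 31.4
eef_pos: [0.4695, 0.3171, 0.2057]
tcp_rot: [0.774, 0.633, -0.0, 0.0]
contact_force: [-0.0, 0.3, -0.5]
opening: 0.458
finger_force: 0.0
time: 31.82
eef_pos: [0.4554, 0.3322, 0.1284]
tcp_rot: [0.807, 0.59, -0.003, -0.001]
contact_force: [0.2, 0.5, -0.7]
opening: 0.521
finger_force: 0.0
t 31.82 q [0.45 0.15 1.93 0.   1.07 0.76] p [0.4554 0.3322 0.1284] yaw_y -17.67 tilt [-0.0056 -0.0027] op 0.521 ff 0.0
px 324 233 rect [456.2 332.5] [53.5 28. ] 72.3 z90 0.0239
```

```bash
H="python3 -m handwheel"
$H '[0,0,-0.25,0,0,0,0,0,-0.25,0,0,0,0,0,-0.2,0,0,0,0,0,-0.09,0,0,0,0,0,0,0,0,0]'
$H '[0,0,0,0,0,0,0,0,0,0,0,0,0,0,0,0,0,0,0,0,0,0,0,0,0,0,0,0,0,0]' 0.2 60
python3 - <<'E'
from m import *
st(); print(ctrl.get_state()['contact_force'])
E
$H '[0,0,0.24,0,0,0,0,0,0.27,0,0,0,0,0,0.27,0,0,0,0,0,0.27,0,0,0,0,0,0.27,0,0,0]'
```

```text
time: 32.28
eef_pos: [0.4565, 0.3323, 0.0106]
tcp_rot: [0.808, 0.59, -0.002, -0.0]
contact_force: [-1.1, 0.5, 0.4]
opening: 0.522
finger_force: 0.0
time: 32.7
eef_pos: [0.4594, 0.3341, 0.0147]
tcp_rot: [0.807, 0.59, 0.003, 0.001]
contact_force: [0.7, 0.3, 6.3]
opening: 0.307
finger_force: 60.2
t 32.7 q [ 0.45  0.32  1.97 -0.    0.85  0.76] p [0.4594 0.3341 0.0147] yaw_y -17.68 tilt [0.0047 0.0021] op 0.307 ff 60.2
[0.7222487  0.34104458 6.2902255 ]
time: 33.12
eef_pos: [0.4567, 0.3329, 0.2123]
tcp_rot: [0.807, 0.59, 0.0, 0.0]
contact_force: [0.8, -0.2, -0.1]
opening: 0.312
finger_force: 59.1
```

```bash
H="python3 -m handwheel"
$H '[0.086,-0.1672,0,0,0,0.0734,0.086,-0.1672,0,0,0,0.0734,0.086,-0.1672,0,0,0,0.0734,0.086,-0.1672,0,0,0,0.0734,0.086,-0.1672,0,0,0,0.0734]'
$H '[0.086,-0.1672,0,0,0,0.0734,0.086,-0.1672,0,0,0,0.0734,0.086,-0.1672,0,0,0,0.0734,0.086,-0.1672,0,0,0,0.0734,0.086,-0.1672,0,0,0,0.0734]'
$H '[0.086,-0.1672,0,0,0,0.0734,0.086,-0.1672,0,0,0,0.0734,0.086,-0.1672,0,0,0,0.0734,0.086,-0.1672,0,0,0,0.0734,0.086,-0.1672,0,0,0,0.0734]'
$H '[0.086,-0.1672,0,0,0,0.0734,0,0,-0.2,0,0,0,0,0,-0.2,0,0,0,0,0,-0.2,0,0,0,0,0,-0.2,0,0,0]'
$H '[0,0,0,0,0,0,0,0,0,0,0,0,0,0,0,0,0,0]'
python3 - <<'E'
from m import *
st(); p,d,c=grab('wrist'); pockets(d,c); P=pts(d,c); zt=np.median(P[260:300,305:338,2]); print(zt); greens(p,d,c,zt)
E
```

```text
time: 33.53
eef_pos: [0.5219, 0.2066, 0.2105]
tcp_rot: [0.604, 0.797, 0.0, 0.0]
contact_force: [-0.2, 0.6, -0.7]
opening: 0.313
finger_force: 59.0
time: 33.95
eef_pos: [0.5865, 0.081, 0.2103]
tcp_rot: [0.353, 0.936, -0.0, 0.0]
contact_force: [-0.3, -0.1, -0.7]
opening: 0.313
finger_force: 59.0
time: 34.37
eef_pos: [0.651, -0.0444, 0.2103]
tcp_rot: [0.072, 0.997, -0.0, 0.0]
contact_force: [-0.4, 0.1, -0.3]
opening: 0.31
finger_force: 59.0
time: 34.78
eef_pos: [0.6636, -0.0686, 0.0892]
tcp_rot: [0.018, 1.0, -0.0, 0.001]
contact_force: [0.6, -0.7, 0.5]
opening: 0.309
finger_force: 59.1
time: 35.03
eef_pos: [0.6647, -0.0684, 0.092]
tcp_rot: [0.017, 1.0, -0.0, 0.002]
contact_force: [-0.3, 0.5, 1.4]
opening: 0.31
finger_force: 59.2
t 35.03 q [-0.25  0.4   1.69 -0.    1.05 -1.79] p [ 0.6647 -0.0684  0.092 ] yaw_y 88.02 tilt [ 0.0031 -0.001 ] op 0.31 ff 59.2
pocket [667.8  -0. ] [43.  42.2] 88.1
pocket [643.  -67.8] [32.8 11. ] 88.0
0.10021811932481126
px 322 299 rect [664.4 -68.5] [29.4 57.4] 87.2 z90 0.1013
px 567 271 rect [654.1  39. ] [31.5 45.2] 88.1 z90 0.0688
```

```bash
H="python3 -m handwheel"
$H '[-0.006,0,-0.07,0,0,0,0,0,-0.06,0,0,0,0,0,-0.03,0,0,0,0,0,-0.03,0,0,0,0,0,-0.02,0,0,0]'
$H '[0,0,0,0,0,0,0,0,0,0,0,0]'
python3 - <<'E'
from m import *
st(); p,d,c=grab('wrist'); P=pts(d,c); greens(p,d,c,.069); print(np.percentile(P[260:300,305:338,2],[10,50,90]).round(4))
E
```

```text
time: 35.5
eef_pos: [0.6624, -0.0682, 0.0596]
tcp_rot: [0.017, 1.0, 0.0, -0.001]
contact_force: [-8.3, 1.6, 18.1]
opening: 0.313
finger_force: 62.3
time: 35.67
eef_pos: [0.6625, -0.0682, 0.0597]
tcp_rot: [0.017, 1.0, -0.0, -0.001]
contact_force: [-3.9, 0.5, 5.9]
opening: 0.313
finger_force: 60.6
t 35.67 q [-0.25  0.44  1.7  -0.    1.   -1.79] p [ 0.6625 -0.0682  0.0597] yaw_y 88.03 tilt [-0.0012 -0.0001] op 0.313 ff 60.6
px 599 300 rect [667.   61.1] [39.5 57.2] 89.0 z90 0.0687
px 322 299 rect [661.6 -68.3] [29.6 56.8] 87.9 z90 0.0691
[0.0673 0.0681 0.0688]
```

Seated: its top is at 0.0685. I release, rise and verify.

```bash
H="python3 -m handwheel"
$H '[0,0,0,0,0,0,0,0,0,0,0,0,0,0,0,0,0,0]' 0.46
$H '[0,0.06,0.1,0,0,0,0,0.1,0.2,0,0,0,0,0.1,0.25,0,0,0,0,0.1,0.25,0,0,0,0,0.1,0.15,0,0,0]'
$H '[0,0,0,0,0,0,0,0,0,0,0,0]'
python3 - <<'E'
from m import *
st(); p,d,c=grab('wrist'); cv2.imwrite('pics/w10.png',p); P=pts(d,c); greens(p,d,c,.069)
hsv=cv2.cvtColor(p,cv2.COLOR_BGR2HSV); m=cv2.inRange(hsv,(60,80,25),(95,255,170)); k,l,s,ce=cv2.connectedComponentsWithStats(m)
for i in range(1,k):
    if s[i,4]>800:
        q=P[cv2.erode((l==i).astype(np.uint8),np.ones((7,7)))>0]; A=np.c_[q[:,:2],np.ones(len(q))]; a=np.linalg.lstsq(A,q[:,2],rcond=None)[0]
        print(ce[i].round(),'tilt',a[:2].round(4),'z',np.median(q[:,2]).round(4))
E
```

```text
time: 35.97
eef_pos: [0.6626, -0.0682, 0.0579]
tcp_rot: [0.017, 1.0, -0.0, 0.0]
contact_force: [0.3, -0.7, -0.1]
opening: 0.458
finger_force: 0.0
time: 36.38
eef_pos: [0.6643, 0.0018, 0.207]
tcp_rot: [0.017, 1.0, -0.0, 0.004]
contact_force: [1.5, 0.1, 1.0]
opening: 0.461
finger_force: 0.0
time: 36.55
eef_pos: [0.6639, 0.002, 0.2045]
tcp_rot: [0.016, 1.0, -0.001, 0.003]
contact_force: [-0.3, -0.2, -0.7]
opening: 0.46
finger_force: 0.0
t 36.55 q [-0.15  0.28  1.63 -0.    1.23 -1.69] p [0.6639 0.002  0.2045] yaw_y 88.13 tilt [ 0.006  -0.0011] op 0.46 ff 0.0
px 398 228 rect [668.5  67.2] [31.2 54.3] 88.1 z90 0.0689
px 241 227 rect [663.6 -66.4] [31.4 53.5] 87.9 z90 0.0689
[242. 227.] tilt [-0.2856  1.2197] z 0.068
[397. 227.] tilt [-0.2593 -0.7892] z 0.0681
```

View pics/w10.png

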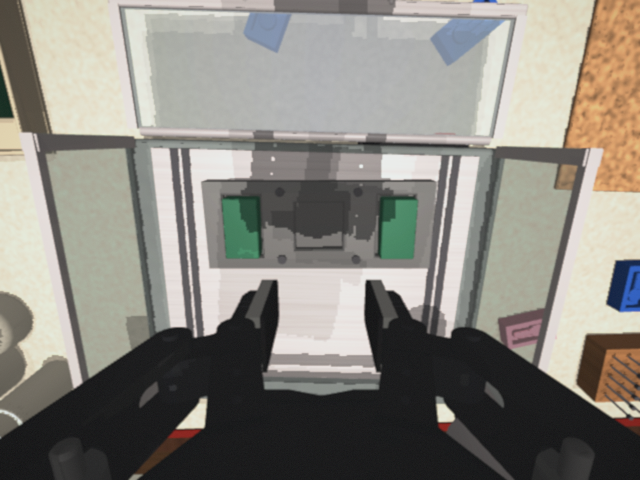

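Wrist view: two fresh blanks flat in the left pocket (398,227) and right pocket (241,227). The middle pocket is empty and no square blank exists. Now the guard.

```bash
H="python3 -m handwheel"
$H '[-0.113,0,0,0,0,-0.0769,-0.113,0,0,0,0,-0.0769,-0.113,0,0,0,0,-0.0769,-0.113,0,0,0,0,-0.0769,-0.113,0,0,0,0,-0.0769]' 0.35
$H '[-0.113,0,0,0,0,-0.0769,-0.113,0,0,0,0,-0.0769,-0.113,0,0,0,0,-0.0769,-0.113,0,0,0,0,-0.0769,-0.113,0,0,0,0,-0.0769]'
$H '[-0.113,0,0,0,0,-0.0769,-0.113,0,0,0,0,-0.0769,-0.113,0,0,0,0,-0.0769,0,0,-0.25,0,0,0,0,0,-0.25,0,0,0]'
$H '[0,0,0,0,0,0,0,0,0,0,0,0]'
python3 - <<'E'
from m import *
st(); p,d,c=grab('wrist'); P=pts(d,c)
m=(d>0)&(P[...,2]>.052)&(P[...,2]<.072)&(P[...,0]>.42)&(P[...,0]<.47)&(P[...,1]>-.03)&(P[...,1]<.045)
q=P[m]; print(len(q),np.percentile(q,[2,50,98],axis=0).round(4).tolist())
E
```

```text
time: 37.02
eef_pos: [0.5757, 0.0004, 0.198]
tcp_rot: [0.317, 0.948, -0.001, -0.002]
contact_force: [0.5, 0.0, -0.4]
opening: 0.35
finger_force: 0.0
time: 37.43
eef_pos: [0.4909, 0.0006, 0.1983]
tcp_rot: [0.585, 0.811, -0.001, -0.002]
contact_force: [0.0, 0.9, 0.2]
opening: 0.346
finger_force: 0.0
time: 37.85
eef_pos: [0.4427, 0.0002, 0.1261]
tcp_rot: [0.72, 0.694, 0.001, 0.002]
contact_force: [0.9, -0.2, -0.4]
opening: 0.353
finger_force: 0.0
time: 38.02
eef_pos: [0.4394, 0.0011, 0.1227]
tcp_rot: [0.719, 0.695, -0.003, -0.004]
contact_force: [-0.7, -1.0, 0.1]
opening: 0.352
finger_force: 0.0
t 38.02 q [-0.23 -0.13  2.22 -0.    1.06 -0.19] p [0.4394 0.0011 0.1227] yaw_y -2.0 tilt [-0.0088  0.0017] op 0.352 ff 0.0
1701 [[0.439, -0.0281, 0.0582], [0.4448, 0.01, 0.0615], [0.4508, 0.0437, 0.0632]]
```

```bash
H="python3 -m handwheel"
$H '[0.013,0.01,-0.2,0,0,0,0,0,-0.2,0,0,0,0,0,-0.145,0,0,0,0,0,0,0,0,0,0,0,0,0,0,0]'
$H '[0,0,0,0,0,0,0,0,0,0,0,0,0,0,0,0,0,0,0,0,0,0,0,0,0,0,0,0,0,0]' 0 40
```

```text
time: 38.48
eef_pos: [0.4451, 0.002, 0.045]
tcp_rot: [0.719, 0.695, -0.0, 0.0]
contact_force: [0.1, -1.2, -0.5]
opening: 0.351
finger_force: 0.0
time: 38.9
eef_pos: [0.4454, 0.0018, 0.0467]
tcp_rot: [0.719, 0.695, 0.0, 0.001]
contact_force: [-4.1, -0.2, 5.5]
opening: 0.1
finger_force: 39.0
```

The bar is held (opening 0.10, 39 N). I swing the guard up along the arc.

```bash
H="python3 -m handwheel"
$H '[0.012,0,0.099,0,0,0,0.022,-0.001,0.096,0,0,0,0.032,-0.001,0.094,0,0,0,0.041,-0.001,0.090,0,0,0,0.050,-0.002,0.086,0,0,0]'
$H '[0.059,-0.002,0.080,0,0,0,0.067,-0.002,0.074,0,0,0,0.074,-0.003,0.066,0,0,0,0.080,-0.003,0.058,0,0,0,0.086,-0.003,0.050,0,0,0]'
$H '[0.084,-0.003,0.038,0,0,0,0.087,-0.003,0.030,0,0,0,0.088,-0.003,0.021,0,0,0,0.091,-0.003,0.013,0,0,0,0.092,-0.003,0.004,0,0,0]'
$H '[0.02,0,0,0,0,0,0,0,0,0,0,0,0,0,0,0,0,0]'
python3 - <<'E'
from m import *
st(); p,d,c=grab('wrist'); P=pts(d,c)
m=(d>0)&(P[...,2]>.175)&(P[...,2]<.21)&(P[...,0]>.55)&(P[...,0]<.63)&(P[...,1]>.02)&(P[...,1]<.048)
q=P[m]; print(len(q),np.percentile(q,[2,50,98],axis=0).round(4).tolist() if len(q) else '')
E
```

```text
time: 39.32
eef_pos: [0.4666, 0.0006, 0.115]
tcp_rot: [0.719, 0.695, -0.002, -0.0]
contact_force: [-3.1, -4.9, -3.9]
opening: 0.092
finger_force: 38.9
time: 39.73
eef_pos: [0.5194, -0.0025, 0.1673]
tcp_rot: [0.719, 0.695, -0.006, -0.002]
contact_force: [-17.2, -5.8, 19.0]
opening: 0.095
finger_force: 39.2
time: 40.15
eef_pos: [0.5902, -0.0054, 0.1841]
tcp_rot: [0.719, 0.695, -0.002, 0.003]
contact_force: [-5.5, -6.6, 14.9]
opening: 0.092
finger_force: 42.9
time: 40.4
eef_pos: [0.59, -0.0053, 0.1842]
tcp_rot: [0.719, 0.695, -0.005, -0.0]
contact_force: [-14.3, -6.5, 14.1]
opening: 0.092
finger_force: 42.2
t 40.4 q [-0.18  0.14  1.82 -0.01  1.18 -0.14] p [ 0.59   -0.0053  0.1842] yaw_y -1.97 tilt [-0.007  -0.0062] op 0.092 ff 42.2
1605 [[0.5864, 0.0206, 0.193], [0.5913, 0.0346, 0.1963], [0.5963, 0.0475, 0.1979]]
```

```bash
H="python3 -m handwheel"
$H '[-0.015,0,0,0,0,0,0,0,0,0,0,0]'
$H '[0,0,0,0,0,0,0,0,0,0,0,0,0,0,0,0,0,0]' 0.35
$H '[0,0,0.1,0,0,0,0,0,0.2,0,0,0,0,0,0.2,0,0,0,0,0,0.1,0,0,0,0,0,0,0,0,0]'
python3 - <<'E'
from m import *
st(); p,d,c=grab('wrist'); P=pts(d,c)
m=(d>0)&(P[...,2]>.175)&(P[...,2]<.21)&(P[...,0]>.55)&(P[...,0]<.63)&(P[...,1]>-.04)&(P[...,1]<.045)
q=P[m]; print(len(q),np.percentile(q,[2,50,98],axis=0).round(4).tolist())
m=(d>0)&(P[...,2]>.135)&(P[...,2]<.155)&(P[...,0]>.55)&(P[...,0]<.63)&(P[...,1]>-.0)&(P[...,1]<.1)
q=P[m]; print('frame',len(q),np.percentile(q,[2,50,98],axis=0).round(4).tolist())
E
```

```text
time: 40.62
eef_pos: [0.5899, -0.0053, 0.1842]
tcp_rot: [0.719, 0.695, -0.002, 0.003]
contact_force: [-6.9, -5.9, 9.5]
opening: 0.094
finger_force: 41.8
time: 40.87
eef_pos: [0.5904, -0.0026, 0.1803]
tcp_rot: [0.719, 0.695, 0.001, 0.001]
contact_force: [0.2, 1.0, -0.6]
opening: 0.351
finger_force: 0.0
time: 41.28
eef_pos: [0.5922, -0.0027, 0.2746]
tcp_rot: [0.719, 0.695, 0.003, 0.004]
contact_force: [0.8, 0.2, 0.4]
opening: 0.347
finger_force: 0.0
t 41.28 q [-0.18  0.07  1.74  0.    1.33 -0.14] p [ 0.5922 -0.0027  0.2746] yaw_y -1.92 tilt [ 0.0094 -0.0016] op 0.347 ff 0.0
1673 [[0.5834, -0.0379, 0.1928], [0.5896, 0.0055, 0.1962], [0.5956, 0.0436, 0.198]]
frame 658 [[0.5892, 0.0594, 0.145], [0.5941, 0.0797, 0.1469], [0.5988, 0.0991, 0.1486]]
```

The bar is at the top, and pushing met the stop at 14 N. To be safe I give a short final push from outside with shut fingers.

```bash
H="python3 -m handwheel"
$H '[-0.15,0,0,0,0,0,-0.18,0,0,0,0,0,0,0,-0.2,0,0,0,0,0,-0.2,0,0,0,0,0,-0.2,0,0,0]' 0
$H '[0,0,0,0,0,0,0.06,0,0,0,0,0,0.06,0,0,0,0,0,0.03,0,0,0,0,0,0,0,0,0,0,0]'
$H '[0.02,0,0,0,0,0,0,0,0,0,0,0]'
$H '[0.02,0,0,0,0,0,0,0,0,0,0,0]'
```

```text
time: 41.75
eef_pos: [0.5391, -0.0023, 0.1766]
tcp_rot: [0.719, 0.695, -0.0, -0.0]
contact_force: [0.9, -0.5, -0.8]
opening: -0.002
finger_force: 0.0
time: 42.17
eef_pos: [0.5655, -0.003, 0.1813]
tcp_rot: [0.719, 0.695, 0.001, 0.002]
contact_force: [-0.2, -0.2, 0.3]
opening: 0.005
finger_force: 0.0
time: 42.33
eef_pos: [0.5668, -0.0028, 0.18]
tcp_rot: [0.719, 0.695, 0.0, 0.001]
contact_force: [0.1, -0.7, 0.8]
opening: 0.002
finger_force: 0.0
time: 42.5
eef_pos: [0.5692, -0.0027, 0.1792]
tcp_rot: [0.719, 0.695, 0.0, 0.0]
contact_force: [-0.1, -0.1, 0.2]
opening: 0.002
finger_force: 0.0
```

```bash
H="python3 -m handwheel"
$H '[0.02,0,0,0,0,0,0,0,0,0,0,0]'
$H '[0.02,0,0,0,0,0,0,0,0,0,0,0]'
$H '[0.02,0,0,0,0,0,0,0,0,0,0,0]'
$H '[0.02,0,0,0,0,0,0,0,0,0,0,0]'
```

```text
time: 42.67
eef_pos: [0.5717, -0.0027, 0.1788]
tcp_rot: [0.719, 0.695, -0.0, -0.0]
contact_force: [-0.5, -0.1, 0.3]
opening: -0.002
finger_force: 0.2
time: 42.83
eef_pos: [0.5721, -0.0027, 0.1787]
tcp_rot: [0.719, 0.695, -0.003, -0.003]
contact_force: [-8.9, 0.3, 5.4]
opening: 0.0
finger_force: 5.2
time: 43.0
eef_pos: [0.5723, -0.0026, 0.1786]
tcp_rot: [0.719, 0.695, -0.007, -0.006]
contact_force: [-18.6, -0.4, 10.0]
opening: 0.0
finger_force: 10.1
time: 43.17
eef_pos: [0.5725, -0.0026, 0.1785]
tcp_rot: [0.719, 0.695, -0.01, -0.009]
contact_force: [-26.8, -0.7, 14.4]
opening: 0.006
finger_force: 14.8
```

Hard stop at 27 N: the guard is fully closed. I back off and check from above.

```bash
H="python3 -m handwheel"
$H '[-0.1,0,0,0,0,0,-0.2,0,0,0,0,0,-0.1,0,0.2,0,0,0,0,0.1,0.25,0,0,0,0,0.2,0.1,0,0,0]'
$H '[-0.03,0.25,0,0,0,0,-0.03,0.25,0,0,0,0,-0.03,0.25,0,0,0,0,-0.03,0.25,0,0,0,0,0,0,0,0,0,0]'
python3 - <<'E'
from m import *
st(); p,d,c=grab('top'); cv2.imwrite('pics/end.png',p); greens(p,d,c,.024,amin=80); P=pts(d,c)
q=P[(P[...,2]>.18)&(P[...,2]<.205)&(P[...,0]>.55)&(P[...,0]<.62)&(abs(P[...,1])<.05)]; print('bar',np.percentile(q,[5,50,95],axis=0).round(3).tolist())
E
```

```text
time: 43.58
eef_pos: [0.5219, 0.0406, 0.266]
tcp_rot: [0.72, 0.693, 0.002, 0.003]
contact_force: [0.3, -0.5, 2.3]
opening: 0.001
finger_force: 0.0
time: 44.0
eef_pos: [0.5015, 0.1977, 0.2616]
tcp_rot: [0.717, 0.697, 0.001, -0.001]
contact_force: [-0.6, -0.7, -0.0]
opening: -0.001
finger_force: 0.0
t 44.0 q [ 0.19 -0.04  1.87  0.    1.31  0.21] p [0.5015 0.1977 0.2616] yaw_y -1.62 tilt [0.     0.0027] op -0.001 ff 0.0
px 508 279 rect [ 460.1 -331.7] [36.1 36.5] 86.9 z90 0.0236
px 518 244 rect [ 533.7 -357.3] [27.8 49.5] 86.7 z90 0.0237
px 495 245 rect [ 533.2 -308. ] [27.9 50.8] 87.1 z90 0.0235
px 628 228 rect [ 569.3 -601.5] [81.3 47.8] 0.3 z90 0.0869
px 631 192 rect [ 649.4 -611.7] [37.5 29.3] 89.8 z90 0.1529
px 385 181 rect [676.3 -74.3] [28.6 52.7] 89.1 z90 0.0714
px 320 179 rect [680.2  67.5] [54.8 26.5] 0.0 z90 0.0713
bar [[0.582, -0.045, 0.192], [0.588, -0.0, 0.196], [0.594, 0.045, 0.2]]
```

View pics/end.png

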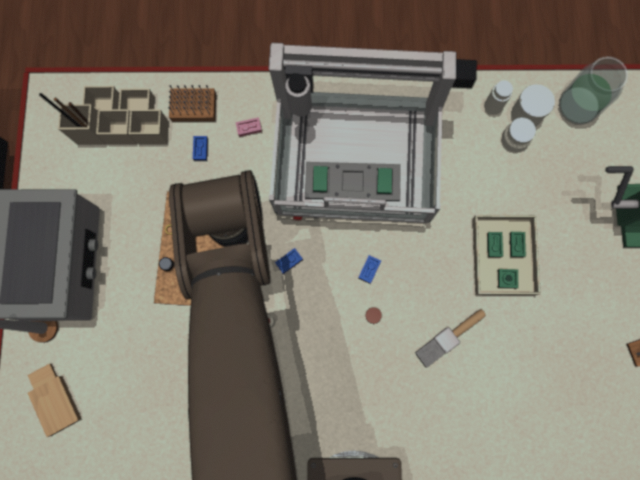

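The top view shows the blanks seated at (320,179) and (385,181), and the three remnants in the tray at (495,245), (518,244) and (508,279). The guard is upright and the bystanders that can be seen have not moved, so I hand the job in.

```bash
python3 -c "
from plant import ctrl
print(ctrl.sign_off())"
```

```text
the job is handed in; nothing more can be done
None
```

The job is handed in: the three remnants are in the tray, both fresh blanks are seated in the oblong pockets (there was no square blank, so the middle pocket is empty), and the guard is fully closed; in the final picture the arm hid the dish, glue bottle and part of the mat, so I couldn't confirm those hadn't moved.

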